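# Change over the tea tasting rack

## Robot

A 7-joint arm with a two-finger parallel gripper is mounted at the origin on the work surface. World frame = base frame: x ahead of the robot, y to its left, z up, the work surface at z = 0. Lengths are in m, angles in rad, forces in N, time in s.
With the tool pointing down it reaches from about 0.425 to 0.8 m from the base axis. Payload 8.3 kg.
Tool frame: the origin (TCP) lies midway between the tips of the shut fingers; the grasp point (between the pads) lies 19 mm behind it; z points along the fingers, y is the line along which they close (so a half turn about z gives the same grasp; the last joint's range is limited). The gripper opens to 85 mm and grips with 20 to 120 N. Pads are 22 mm wide; open, the fingers measure 114 mm over their backs; the gripper's body (76 mm by 85 mm) begins 54 mm behind the grasp point. The pads swing forward as they close: fully open they stand 13 mm farther back than shut.
Start: joints at [-0.063, 0.383, 0.016, 1.37, -0.006, 1.388, -0.046], TCP at [0.625, 0, 0.231] pointing down, gripper open.
Joint ranges: [-2.95, 2.95], [-0.25, 2.06], [-1.52, 1.56], [0.18, 2.33], [-1.44, 4.58], [0.02, 2.06], [-3.01, 3.01]. Speed limits (rad/s): [2.39, 2.39, 3.01, 3.01, 3.14, 3.14, 3.14].

## Interface

Orientations are given as a unit quaternion [x, y, z, w].
In Python, from rig import sense, optics, order gives the robot as it stands. The module is installed in compiled form; this text tells all that it offers.
- The arm moves only by the tool carry_out, never from a script. Its argument "series" is a list of rows, each an object with "gripper": the opening, from -1 (shut) to 1 (fully open); "translation": the shift along the world's x, y, z in mm, a list of three; "rot": the turn, a rotation vector about the world's x, y, z in rad, a list of three. A call has 1 to 20 rows; each row shifts and turns the commanded pose from where the row before left it; what a row does not reach is not made up. A row lasts 1/8 s, in which the tool goes at most 62.5 mm and 10.7 degrees, less where a joint would pass 70% of its speed; a pose out of reach is approached as far as the arm can. A call is refused whole if a number of a shift passes 62.5 or a number of a turn 0.188, either way. A call with a gripper value outside its range is refused whole. The fingers move at their own pace and stop on an object; "newtons" is the grip in N (left out, the last holds). Time passes only in rows, so rows that do not move let the fingers close. It gives the time, the measured TCP pose, the force, the opening and the grip force at its end, in the units of the state.
- sense(): the state, without advancing time (a new reading comes with each control period).
- optics.grab_frame(name): name is "scene" or "side" or "wrist"; returns (picture, depth): 400x640x3 uint8, red, green, blue; 400x640 float32, m along the optical axis (not along the pixel's ray), 0 where there is no reading.
- optics.camera_info(name): a dict with "fov_y" (degrees; the focal length in pixels is half the picture's height over the tangent of half this angle, whatever the lens; pixels are square), "cx", "cy" (the principal point, pixels), "R" (3x3) and "t" (3): a world point X has camera coordinates R X + t; the wrist camera has in their place "hand_eye" (4x4, takes a point from camera to tool coordinates, whose origin is the TCP and whose axes are the flange's). Camera axes: x right, y down, z forward; pixel columns grow to the right and rows downward; lengths in m; the calibration is good to about 2 mm. A picture is of the moment at which its call begins: read the wrist's pose just before it. camera_info takes no time and is no camera call.
- order.sign_off(): hands the job in; it is judged then, once.
The state is a dict: "clock": time; "q": joint angles; "joint_vel": joint speeds; "joint_efforts": joint torques, N m; "eef_pos": TCP position; "eef_rot": TCP orientation; "force": force on the tool from outside, world axes, zero at the start; "torque": the same for the moment, N m; "finger_gap": finger opening in m; "gripper_force": force on a finger pad.
Only numpy, scipy, OpenCV 4.12 (cv2) and the standard library are available. Lean on these libraries where they do the work, as an engineer would, in place of code of your own. Each camera call takes 0.05 s, during which the arm holds its last target. There are 200 camera calls.

## Task

First lift the white lidded jar out of the way of the tilt-out bin and stand it on the tray, then tip the bin fully open by the tab on top of its front. Take every empty, uncorked tube out of the rack and put it in the open bin, and stand every corked tube that fits the rack's holes snugly in a hole of its own, pushed fully home. Leave the thicker and the thinner look-alike tube where they stand, upset nothing else, and finish with the bin fully shut, its empties inside, and the jar upright on the tray.

Things in the scene. Friction and masses are not known exactly. Their poses are not given: they have to be found in the camera images.
- bin_frame: the fixed cypress surround of the tilt-out bin, 155 deep (x) x 190 wide (y) x 180 high; origin on the table at the foot of its open front, front faces its own -x; its flat roof (top at 180) begins 16 behind the front
- bin (a joint): tilt of the hopper about a hinge along the frame's y at its x = 0, 10 above the table; 0 = shut, 0.7 rad = fully open, top leaning out to -x; stiff, stays where left. Front panel 12 thick, top edge 179 above the table when shut; hopper 140 wide and 98 deep inside, back wall 100 high. Open, a gap of about 110 between panel top and roof lets things in
- bin_handle (a point): centre of the upright wooden tab standing on the top edge of the bin's front panel, midway: 14 thick (x) x 30 wide (y) x 38 high; 198 above the table when shut, moves with the bin; its z axis points up along the panel
- bin_inside (a point): centre of the hopper's inner floor (98 x 140); moves with the bin, x pointing to its back and z up along its walls
- jar: white ceramic lidded jar (lid fixed on), 86 across, 76 high, 400 g; knob on top 16 across from 56 to 76 high; origin at the centre of its underside, z up. Starts in front of the bin, in the way of its front
- tray: fixed black lacquered plastic tray, 280 (x) x 360 (y), rim 12 high, floor 5 thick; origin under its centre. Bowl, whisk and scoop occupy its +y half; the -y half (centre at y = -80) is free
- rack: fixed dark wooden rack, 64 (x) x 240 (y) x 40 high, with a row of four round holes along y, 33 across, 30 deep (floor 10 above the table), at y = -82.5, -27.5, 27.5, 82.5; origin under its centre
- fat: the thicker look-alike: corked aluminium tube 40 across, 85 high; origin at the centre of its underside. To be left
- slim: the thinner look-alike: corked aluminium tube 21 across, 85 high; origin at the centre of its underside. To be left
- bowl: red raku-style tea bowl, 112 across, 70 high, on the tray; origin at its underside. A bystander
- whisk: bamboo whisk standing on its tines on the tray, 55 across, 110 high; origin at its underside. A bystander
- caddy: dark tea caddy, 66 across, 85 high, standing beyond the rack; origin at its underside. A bystander
- cup: blue cup, 72 across, 75 high, standing beyond the rack; origin at its underside. A bystander
- rack_hole0 (a point): centre of the mouth of rack hole 0, 40 above the table
- rack_hole1 (a point): centre of the mouth of rack hole 1, 40 above the table
- rack_hole2 (a point): centre of the mouth of rack hole 2, 40 above the table
- rack_hole3 (a point): centre of the mouth of rack hole 3, 40 above the table
- used0: an empty aluminium tube without cork, 30 across, 75 high, 50 g, starting in a rack hole, 55 standing out of the rack; origin at the centre of its underside, z along the tube. Two or three of the three are present
- used1: an empty aluminium tube without cork, 30 across, 75 high, 50 g, starting in a rack hole, 55 standing out of the rack; origin at the centre of its underside, z along the tube. Two or three of the three are present
- used2: an empty aluminium tube without cork, 30 across, 75 high, 50 g, starting in a rack hole, 55 standing out of the rack; origin at the centre of its underside, z along the tube. Two or three of the three are present
- fresh0: a corked aluminium tube, 30 across up to 75, cork 22 across from 75 to 85 high, 50 g, starting upright on the table; origin at the centre of its underside, z along the tube. Two or three of the three are present
- fresh1: a corked aluminium tube, 30 across up to 75, cork 22 across from 75 to 85 high, 50 g, starting upright on the table; origin at the centre of its underside, z along the tube. Two or three of the three are present
- fresh2: a corked aluminium tube, 30 across up to 75, cork 22 across from 75 to 85 high, 50 g, starting upright on the table; origin at the centre of its underside, z along the tube. Two or three of the three are present
Not all that is in view belongs to the job. Leave any purple look-alike of the used0 alone.

How it is judged:
By the outcome, as a careful person would: the job done as asked, in the order asked, and still so for the second after the job is handed in, with the robot touching nothing.
Of used0, used1, used2 only 2 to 3 are there at a start; the rules pass over those that are not, and their reading is None.
Of fresh0, fresh1, fresh2 only 2 to 3 are there at a start; the rules pass over those that are not, and their reading is None.
At some moment in a run one of jar may be knocked a few centimetres aside while the robot is not near it.
It also fails if it takes over 210 s, if anything falls off the work surface, if the arm or the gripper's body presses on something with over 40 N, if the wrist force passes 120 N, or if a joint passes its speed limit or range.

## Working session

There is one attempt and no reset: what is moved stays moved. The work goes in short steps, Python scripts to look and compute and a tool call to move; the robot and the scene stay as the last step left them, time stands still between calls to the robot, and variables do not carry over. Pictures are saved under pics/ and viewed, at most 14 in all, crops included, and the job is handed in when it is done.

Besides the shell and the picture viewer there is one more tool, called after "Request:" by a JSON object that holds its "method" and its "body". carry_out: Moves the arm, as the interface text tells. Its arguments: {"type":"object","properties":{"series":{"type":"array","items":{"type":"object","properties":{"gripper":{"type":"number"},"translation":{"type":"array","items":{"type":"number"}},"rot":{"type":"array","items":{"type":"number"}}}}},"newtons":{"type":"number"}},"required":["series"]}

```bash
mkdir -p pics
cat > h.py <<'E'
import numpy as np, cv2
from rig import sense, optics, order
from scipy.spatial.transform import Rotation as Ro
def cam(n):
    c=optics.camera_info(n); f=200/np.tan(np.radians(c["fov_y"])/2)
    if "R" in c: R=np.array(c["R"]);t=np.array(c["t"])
    else:
        s=sense(); H=np.array(c["hand_eye"]); W=np.eye(4); W[:3,:3]=Ro.from_quat(s["eef_rot"]).as_matrix(); W[:3,3]=s["eef_pos"]
        M=np.linalg.inv(W@H); R=M[:3,:3]; t=M[:3,3]
    return f,c["cx"],c["cy"],R,t
def grab(n,name):
    k=cam(n); im,d=optics.grab_frame(n)
    cv2.imwrite(f"pics/{name}.png",im[:,:,::-1]); np.savez(f"{name}.npz",d=d,im=im,f=k[0],cx=k[1],cy=k[2],R=k[3],t=k[4])
    return im,d,k
def load(name):
    z=np.load(f"{name}.npz"); return z["im"],z["d"],(float(z["f"]),float(z["cx"]),float(z["cy"]),z["R"],z["t"])
def cloud(d,k):
    f,cx,cy,R,t=k; v,u=np.mgrid[:400,:640]
    P=np.stack([(u-cx)/f*d,(v-cy)/f*d,d],-1); return (P-t)@R
def proj(X,k):
    f,cx,cy,R,t=k; c=np.asarray(X)@R.T+t; return c[...,:2]/c[...,2:]*f+[cx,cy]
E
python3 - <<'E'
from h import *
for n in("scene","side","wrist"):
    im,d,k=grab(n,n+"0"); print(n,k[0],np.round(-k[3].T@k[4],3),np.round(k[3][2],2),optics.camera_info(n).keys())
s=sense();print(s)
E
```

```text
scene 456.9806392905023 [1.359 0.743 0.871] [-0.62 -0.53 -0.58] dict_keys(['fov_y', 'cx', 'cy', 'R', 't'])
side 408.6905370488767 [ 0.121 -0.707  1.126] [ 0.35  0.58 -0.74] dict_keys(['fov_y', 'cx', 'cy', 'R', 't'])
wrist 277.3942511019009 [0.624 0.073 0.373] [-0.   -0.29 -0.96] dict_keys(['fov_y', 'cx', 'cy', 'hand_eye'])
{'clock': 0.15, 'q': array([-0.06289403,  0.38404449,  0.0163833 ,  1.37089191, -0.00628054,
        1.38820202, -0.0464664 ]), 'joint_vel': array([-6.26380955e-04, -3.56023475e-03,  1.09484960e-03, -2.14428946e-03,
       -8.79841918e-04,  1.96978422e-03, -8.36396032e-05]), 'joint_efforts': array([ 3.13456680e-03, -6.28150821e+01,  8.46451297e-01, -3.72163582e+01,
        1.68576470e-02,  1.09401988e-02, -6.53258235e-05]), 'eef_pos': array([6.24617534e-01, 2.62174525e-05, 2.30518419e-01]), 'eef_rot': array([ 7.07075506e-01,  7.07137660e-01, -5.40587720e-04, -5.17036906e-04]), 'force': array([ 0.32158549,  0.02194716, -0.5801599 ]), 'torque': array([-0.01409142, -0.05630165,  0.02304426]), 'gripper_force': 0.0, 'finger_gap': 0.08541377250285705}
```

View pics/scene0.png

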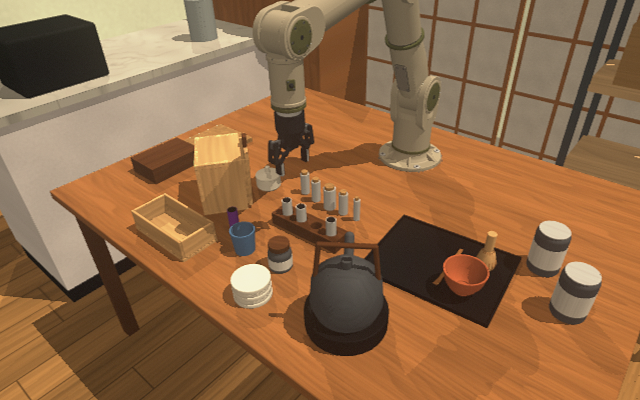

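View pics/side0.png

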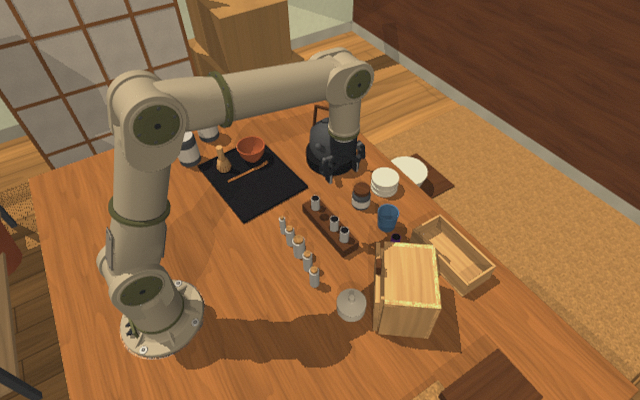

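The scene shows the bin (225,175), the jar in front of it (268,178), five corked tubes in a row (305–357,180–210), a rack with three tubes at (287,207), (301,213), (331,226), a purple one at (232,215), and the tray at (440,265). Next I'll make enlarged crops and a top-down height map.

Run:
```python
from h import *
a=cv2.imread("pics/side0.png")[180:350,260:450]; a=cv2.resize(a,None,fx=3,fy=3,interpolation=3)
b=cv2.imread("pics/wrist0.png"); 
cv2.imwrite("pics/c1.png",a)
# top-down map 2mm/px x 0.2..0.95 (rows down = +x), y -0.5..0.6
res=500; H=np.full((400,600),-1.);C=np.zeros((400,600,3),np.uint8)
for n in("side0","scene0","wrist0"):
    im,d,k=load(n);P=cloud(d,k);m=(d>0)&(P[...,2]<0.26)&(P[...,2]>-0.02)
    p=P[m];c=im[m];o=np.argsort(p[:,2]);p=p[o];c=c[o]
    r=((p[:,0]-0.2)*res).astype(int);q=((0.6-p[:,1])*res).astype(int);ok=(r>=0)&(r<400)&(q>=0)&(q<600)
    for z,R,Q,cc in zip(p[ok,2],r[ok],q[ok],c[ok]):
        if z>H[R,Q]: H[R,Q]=z;C[R,Q]=cc
np.save("H.npy",H)
cv2.imwrite("pics/top.png",C[:,:,::-1])
```

```text
(no output)
```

View pics/c1.png

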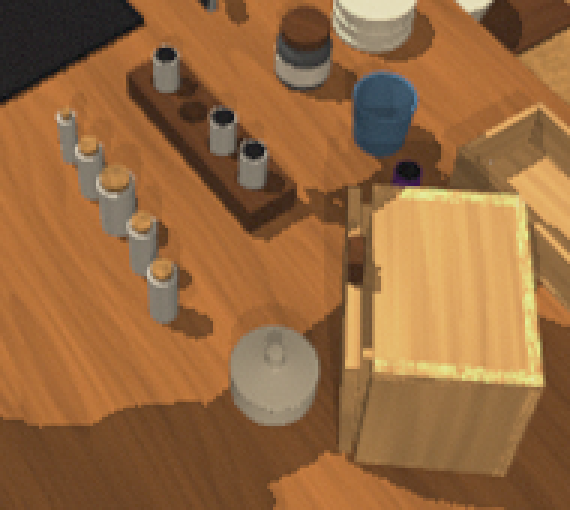

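View pics/wrist0.png

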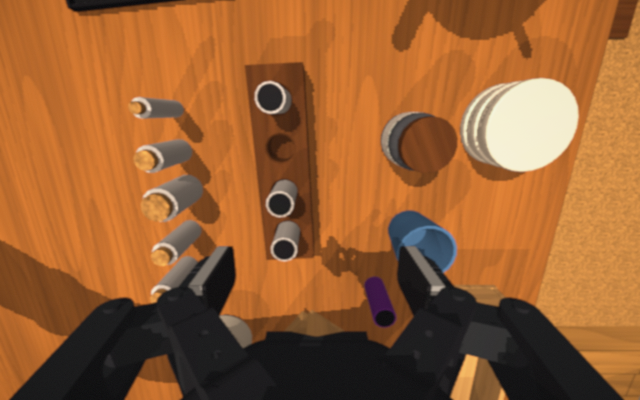

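View pics/top.png

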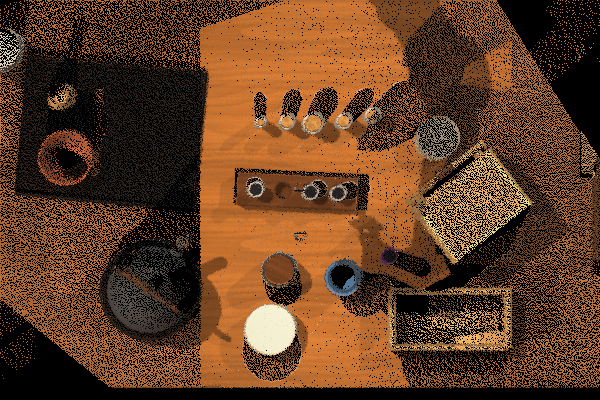

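The top map (2 mm/px) resolves the look-alikes. In the corked row, the tubes at columns 261 (slim), 288, 313 (fat), 345 and 373 show that 288, 345 and 373 have matching cork and body widths, so those are the fresh ones; the crop confirms it. Used tubes sit at 255, 311 and 338, and the hole at 283 is empty. Purple at 388 is to be left alone. Next I'll fit exact positions.

```bash
cat > fit.py <<'E'
from h import *
from scipy.optimize import least_squares
def circ(p,r=None):
    c0=np.median(p,0)
    if r is None:
        s=least_squares(lambda a:np.hypot(p[:,0]-a[0],p[:,1]-a[1])-a[2],[*c0,0.015],loss="soft_l1",f_scale=.001)
    else: s=least_squares(lambda a:np.hypot(p[:,0]-a[0],p[:,1]-a[1])-r,c0,loss="soft_l1",f_scale=.001)
    return s.x
E
python3 - <<'E'
from fit import *
obj=dict(slim=(.44,.078),A=(.44,.024),fat=(.44,-.026),B=(.44,-.09),C=(.435,-.146),u0=(.575,.09),u1=(.58,-.022),u2=(.58,-.076),jar=(.474,-.274),purple=(.715,-.176))
for n in("side0","scene0","wrist0"):
    im,d,k=load(n);P=cloud(d,k)[d>0]
    for o,c in obj.items():
        h=np.hypot(*(P[:,:2]-c).T)
        q=P[(h<(.05 if o=="jar" else .022))&(P[:,2]>.045 if o[0]=="u" else (h<(.05 if o=="jar" else .025))&(P[:,2]>.01))]
        if len(q)<10: print(n,o,len(q));continue
        zt=np.percentile(q[:,2],98)
        body=q[(q[:,2]<zt-.018)] if o[0]!="u" else q
        top=q[q[:,2]>zt-.006]
        cc=circ(body[:,:2]) if len(body)>10 else [0,0,0]
        print(n,o,len(q),"z %.3f"%zt,"top mean",np.round((top[:,:2].max(0)+top[:,:2].min(0))/2,4),"w",np.round(np.ptp(top[:,:2],axis=0),3),"body circ",np.round(cc,4))
    r=P[(np.abs(P[:,2]-.04)<.004)&(abs(P[:,0]-.58)<.05)&(abs(P[:,1])<.17)]
    if len(r)>50: print(n,"rack",cv2.minAreaRect((r[:,:2]*1000).astype(np.float32)),np.median(r[:,2]))
    for lo,hi in((.174,.186),(.19,.23)):
        r=P[(P[:,2]>lo)&(P[:,2]<hi)&(P[:,1]<-.15)&(P[:,0]>.42)&(P[:,0]<.8)]
        if len(r)>20: print(n,"bin",lo,len(r),cv2.minAreaRect((r[:,:2]*1000).astype(np.float32)),np.median(r[:,2]),r.mean(0))
    t=P[(np.abs(P[:,2])<.008)&(abs(P[:,0]-.5)<.25)&(abs(P[:,1]-.0)<.15)]
    print("table",np.median(t[:,2]))
E
```

```text
side0 slim 92 z 0.085 top mean [0.4415 0.0779] w [0.009 0.014] body circ [0.4419 0.0764 0.0093]
side0 A 150 z 0.667 top mean [0.4405 0.0064] w [0.019 0.007] body circ [0.4399 0.022  0.0114]
side0 fat 495 z 0.672 top mean [ 0.4388 -0.0204] w [0.04  0.032] body circ [ 0.4406 -0.0317  0.0141]
side0 B 160 z 0.085 top mean [ 0.4397 -0.0902] w [0.021 0.022] body circ [ 0.4401 -0.089   0.0148]
side0 C 177 z 0.085 top mean [ 0.4288 -0.1482] w [0.02  0.019] body circ [ 0.4297 -0.1466  0.0151]
side0 u0 105 z 0.087 top mean [0.5759 0.0861] w [0.027 0.032] body circ [0.5756 0.0838 0.0119]
side0 u1 1068 z 0.644 top mean [ 0.5765 -0.0218] w [0.036 0.043] body circ [ 0.5779 -0.0237  0.0147]
side0 u2 118 z 0.087 top mean [ 0.5846 -0.0751] w [0.029 0.039] body circ [ 0.5832 -0.0805  0.012 ]
side0 jar 781 z 0.072 top mean [ 0.4744 -0.2775] w [0.016 0.016] body circ [ 0.4718 -0.2804  0.0337]
side0 purple 74 z 0.077 top mean [ 0.7099 -0.1816] w [0.03  0.028] body circ [0 0 0]
side0 rack ((579.8324584960938, 2.829193115234375), (66.54513549804688, 241.06838989257812), 2.8672008514404297) 0.03845931009054
[... 2365 characters left out ...]
y circ [ 0.4313 -0.1458  0.0148]
wrist0 u0 856 z 0.087 top mean [0.5791 0.088 ] w [0.029 0.029] body circ [0.5805 0.0876 0.011 ]
wrist0 u1 2440 z 0.311 top mean [ 0.5744 -0.0073] w [0.026 0.014] body circ [ 0.576  -0.0189  0.015 ]
wrist0 u2 784 z 0.087 top mean [ 0.5868 -0.0763] w [0.028 0.03 ] body circ [ 0.5876 -0.0739  0.0118]
wrist0 jar 448 z 0.045 top mean [ 0.5088 -0.2509] w [0.016 0.022] body circ [ 0.4776 -0.275   0.0416]
wrist0 purple 977 z 0.077 top mean [ 0.7126 -0.18  ] w [0.03  0.031] body circ [ 0.713  -0.1802  0.0148]
wrist0 rack ((582.9268188476562, 5.6370391845703125), (64.29802703857422, 240.5861358642578), 2.744661331176758) 0.03976642281624243
table -0.0003685688983787806
```

Request:
{"method": "carry_out", "body": {"series": [{"translation":[-22,-40,5],"rot":[0,0,0.13],"gripper":0.2},{"translation":[-22,-40,5],"rot":[0,0,0.13],"gripper":0.2},{"translation":[-22,-40,5],"rot":[0,0,0.13],"gripper":0.2},{"translation":[-22,-40,5],"rot":[0,0,0.13],"gripper":0.2},{"translation":[-22,-40,5],"rot":[0,0,0.13],"gripper":0.2},{"translation":[-22,-40,5],"rot":[0,0,0.13],"gripper":0.2},{"translation":[-16,-35,0],"rot":[0,0,0.13],"gripper":0.2},{"translation":[0,0,0],"rot":[0,0,0],"gripper":0.2},{"translation":[0,0,0],"rot":[0,0,0],"gripper":0.2}]}}

```text
clock: 1.27
eef_pos: [0.4772, -0.2743, 0.261]
eef_rot: [0.325, 0.946, 0.0, -0.0]
force: [-0.0, 0.5, 0.1]
finger_gap: 0.0514
gripper_force: 0.0
```

Run:
```python
from fit import *
im,d,k=grab("wrist","wrist1");P=cloud(d,k); m=d>0
Q=P[m]; s=sense(); print(s["eef_pos"],s["eef_rot"])
h=np.hypot(Q[:,0]-.477,Q[:,1]+.275); a=Q[(h<.06)&(Q[:,2]>.01)&(Q[:,2]<.08)]
kn=a[a[:,2]>.062]; print("knob",kn.mean(0) if len(kn) else 0,len(kn)); b=a[(a[:,2]<.045)]; print(circ(b[:,:2]),len(b),a[:,2].max())
for z in range(0,80,6):
  q=a[(a[:,2]*1000>=z)&(a[:,2]*1000<z+6)]
  if len(q)>5: print(z,len(q),np.round(q.min(0),3),np.round(q.max(0),3))
t=Q[(Q[:,2]>.19)&(Q[:,2]<.23)&(Q[:,1]<-.2)]
print(len(t),cv2.minAreaRect((t[:,:2]*1000).astype(np.float32)) if len(t)>5 else 0)
```

```text
[ 0.47748999 -0.27373819  0.26099563] [ 3.24100924e-01  9.46022416e-01  3.17903311e-04 -2.78128975e-04]
knob [ 0.47598493 -0.27405947  0.07466974] 155
[ 0.47758618 -0.27518195  0.04265388] 70 0.07771590251834079
12 17 [ 0.435 -0.278  0.012] [ 0.467 -0.234  0.017]
18 13 [ 0.437 -0.265  0.018] [ 0.468 -0.234  0.024]
24 9 [ 0.435 -0.271  0.024] [ 0.457 -0.238  0.03 ]
42 587 [ 0.434 -0.317  0.043] [ 0.52  -0.232  0.048]
48 2309 [ 0.437 -0.316  0.048] [ 0.517 -0.234  0.054]
54 219 [ 0.458 -0.293  0.054] [ 0.493 -0.256  0.06 ]
60 10 [ 0.469 -0.278  0.061] [ 0.478 -0.267  0.066]
66 11 [ 0.469 -0.278  0.066] [ 0.476 -0.267  0.071]
72 136 [ 0.469 -0.282  0.072] [ 0.484 -0.267  0.078]
1058 ((542.6170654296875, -291.5699462890625), (28.337570190429688, 14.175422668457031), 51.814144134521484)
```

View pics/wrist1.png

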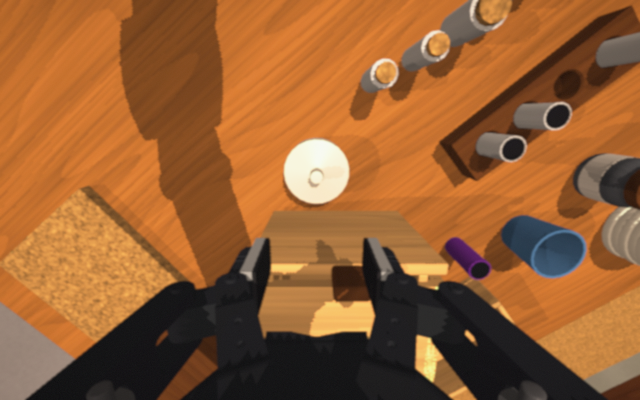

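Wrist view: the jar knob is at (316,177), clear in front of the bin panel, and the tab is at (350,282). Descending onto the knob.

Request:
{"method": "carry_out", "body": {"newtons": 60, "series": [{"translation":[-1,0,-40],"gripper":0.2},{"translation":[0,-1,-40],"gripper":0.2},{"translation":[0,0,-40],"gripper":0.2},{"translation":[0,0,-40],"gripper":0.2},{"translation":[0,0,-25],"gripper":0.2},{"translation":[0,0,-14],"gripper":0.2},{"translation":[0,0,0],"gripper":0.2},{"translation":[0,0,0],"gripper":-1},{"translation":[0,0,0],"gripper":-1},{"translation":[0,0,0],"gripper":-1},{"translation":[0,0,0],"gripper":-1},{"translation":[0,0,0],"gripper":-1},{"translation":[0,0,0],"gripper":-1}]}}

```text
validation failed for argument at $.se...
```

Request:
{"method": "carry_out", "body": {"newtons": 60, "series": [{"translation":[-1,0,-40],"rot":[0,0,0],"gripper":0.2},{"translation":[0,-1,-40],"rot":[0,0,0],"gripper":0.2},{"translation":[0,0,-40],"rot":[0,0,0],"gripper":0.2},{"translation":[0,0,-40],"rot":[0,0,0],"gripper":0.2},{"translation":[0,0,-25],"rot":[0,0,0],"gripper":0.2},{"translation":[0,0,-14],"rot":[0,0,0],"gripper":0.2},{"translation":[0,0,0],"rot":[0,0,0],"gripper":0.2},{"translation":[0,0,0],"rot":[0,0,0],"gripper":-1},{"translation":[0,0,0],"rot":[0,0,0],"gripper":-1},{"translation":[0,0,0],"rot":[0,0,0],"gripper":-1},{"translation":[0,0,0],"rot":[0,0,0],"gripper":-1},{"translation":[0,0,0],"rot":[0,0,0],"gripper":-1},{"translation":[0,0,0],"rot":[0,0,0],"gripper":-1}]}}

```text
clock: 2.95
eef_pos: [0.4774, -0.2757, 0.0635]
eef_rot: [0.324, 0.946, 0.0, 0.001]
force: [3.0, 3.6, 6.2]
finger_gap: 0.0131
gripper_force: 58.8
```

Request:
{"method": "carry_out", "body": {"series": [{"translation":[0,0,10],"rot":[0,0,0],"gripper":-1},{"translation":[0,0,20],"rot":[0,0,0],"gripper":-1},{"translation":[0,0,30],"rot":[0,0,0],"gripper":-1},{"translation":[0,0,30],"rot":[0,0,0],"gripper":-1},{"translation":[0,0,30],"rot":[0,0,0],"gripper":-1},{"translation":[0,0,30],"rot":[0,0,0],"gripper":-1},{"translation":[0,0,10],"rot":[0,0,0],"gripper":-1},{"translation":[0,0,0],"rot":[0,0,0],"gripper":-1}]}}

```text
clock: 3.95
eef_pos: [0.4756, -0.2762, 0.222]
eef_rot: [0.325, 0.946, -0.0, -0.0]
force: [-0.1, -0.0, -5.2]
finger_gap: 0.0133
gripper_force: 58.8
```

Run:
```python
from fit import *
im,d,k=grab("side","side1")
a=cv2.resize(cv2.imread("pics/side1.png")[100:350,180:480],None,fx=2.2,fy=2.2,interpolation=3);cv2.imwrite("pics/c2.png",a)
for n in("wrist0","scene0","side0"):
    im,d,k=load(n);P=cloud(d,k);Q=P[(d>0)&(P[...,2]<.016)&(P[...,2]>.002)&(abs(P[...,0]-.47)<.22)&(abs(P[...,1]-.38)<.25)&(im.max(-1)<70)]
    if len(Q)>50: print(n,cv2.minAreaRect((Q[:,:2]*1000).astype(np.float32)))
```

```text
wrist0 ((402.781494140625, 193.0033416748047), (118.43147277832031, 10.55194091796875), 1.5508396625518799)
scene0 ((463.1884765625, 421.0143737792969), (283.89459228515625, 439.644775390625), 5.204691410064697)
side0 ((477.8271179199219, 403.26251220703125), (353.7119140625, 434.65625), 11.936336517333984)
```

View pics/c2.png

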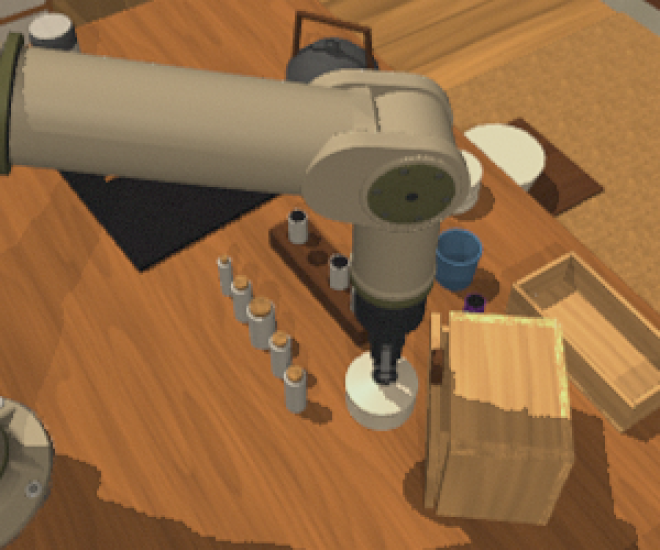

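The jar hangs upright from the knob at (380,385), clear of everything. Carrying it to the tray's -y half.

Request:
{"method": "carry_out", "body": {"series": [{"translation":[0,15,0],"rot":[0,0,0],"gripper":-1},{"translation":[0,30,0],"rot":[0,0,0],"gripper":-1},{"translation":[0,40,0],"rot":[0,0,0],"gripper":-1},{"translation":[0,40,0],"rot":[0,0,0],"gripper":-1},{"translation":[0,40,0],"rot":[0,0,0],"gripper":-1},{"translation":[0,40,0],"rot":[0,0,0],"gripper":-1},{"translation":[0,40,0],"rot":[0,0,0],"gripper":-1},{"translation":[0,40,0],"rot":[0,0,0],"gripper":-1},{"translation":[0,40,0],"rot":[0,0,0],"gripper":-1},{"translation":[0,40,0],"rot":[0,0,0],"gripper":-1},{"translation":[0,40,0],"rot":[0,0,0],"gripper":-1},{"translation":[0,40,0],"rot":[0,0,0],"gripper":-1},{"translation":[0,40,0],"rot":[0,0,0],"gripper":-1},{"translation":[-5,36,0],"rot":[0,0,0],"gripper":-1},{"translation":[-5,25,0],"rot":[0,0,0],"gripper":-1},{"translation":[0,15,0],"rot":[0,0,0],"gripper":-1},{"translation":[0,0,-30],"rot":[0,0,0],"gripper":-1},{"translation":[0,0,-40],"rot":[0,0,0],"gripper":-1},{"translation":[0,0,-30],"rot":[0,0,0],"gripper":-1},{"translation":[0,0,-20],"rot":[0,0,0],"gripper":-1}]}}

```text
clock: 6.5
eef_pos: [0.4651, 0.2839, 0.1]
eef_rot: [0.325, 0.946, -0.001, -0.001]
force: [-0.3, -1.1, -4.1]
finger_gap: 0.0137
gripper_force: 58.8
```

Run:
```python
from fit import *
im,d,k=grab("scene","scene2")
a=cv2.resize(cv2.imread("pics/scene2.png")[130:330,260:560],None,fx=2.2,fy=2.2,interpolation=3);cv2.imwrite("pics/c3.png",a); print(sense()["eef_pos"])
```

```text
[0.4640786  0.28314312 0.09771   ]
```

View pics/c3.png

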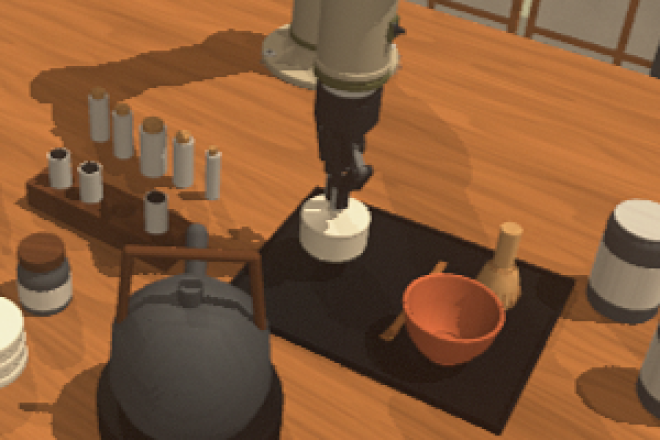

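Jar is at (335,230), just above the tray's free half, well clear of the scoop (400,320). Lowering and releasing.

Request:
{"method": "carry_out", "body": {"series": [{"translation":[0,0,-15],"rot":[0,0,0],"gripper":-1},{"translation":[0,0,-8],"rot":[0,0,0],"gripper":-1},{"translation":[0,0,-4],"rot":[0,0,0],"gripper":-1},{"translation":[0,0,-2],"rot":[0,0,0],"gripper":-1},{"translation":[0,0,0],"rot":[0,0,0],"gripper":-1},{"translation":[0,0,0],"rot":[0,0,0],"gripper":-1}]}}

```text
clock: 7.3
eef_pos: [0.4662, 0.2852, 0.0737]
eef_rot: [0.324, 0.946, 0.0, 0.0]
force: [-0.0, -0.6, -4.7]
finger_gap: 0.0132
gripper_force: 58.9
```

Request:
{"method": "carry_out", "body": {"series": [{"translation":[0,0,-2],"rot":[0,0,0],"gripper":-1},{"translation":[0,0,-2],"rot":[0,0,0],"gripper":-1},{"translation":[0,0,-1],"rot":[0,0,0],"gripper":-1},{"translation":[0,0,0],"rot":[0,0,0],"gripper":-1}]}}

```text
clock: 7.8
eef_pos: [0.4662, 0.2853, 0.0685]
eef_rot: [0.324, 0.946, 0.0, 0.0]
force: [-0.0, 0.6, -2.7]
finger_gap: 0.0131
gripper_force: 59.1
```

Now in contact. Releasing slowly and retreating.

Request:
{"method": "carry_out", "body": {"series": [{"translation":[0,0,-1],"rot":[0,0,0],"gripper":-1},{"translation":[0,0,0],"rot":[0,0,0],"gripper":-0.4},{"translation":[0,0,0],"rot":[0,0,0],"gripper":-0.2},{"translation":[0,0,0],"rot":[0,0,0],"gripper":0},{"translation":[0,0,0],"rot":[0,0,0],"gripper":0},{"translation":[0,0,30],"rot":[0,0,0],"gripper":0},{"translation":[0,0,50],"rot":[0,0,0],"gripper":0},{"translation":[0,0,50],"rot":[0,0,0],"gripper":0},{"translation":[0,0,50],"rot":[0,0,0],"gripper":0},{"translation":[0,0,50],"rot":[0,0,0],"gripper":0}]}}

```text
clock: 9.05
eef_pos: [0.4658, 0.2849, 0.299]
eef_rot: [0.324, 0.946, 0.0, 0.0]
force: [1.1, 0.2, 0.4]
finger_gap: 0.0429
gripper_force: 0.0
```

Run:
```python
from fit import *
im,d,k=grab("wrist","wrist3");P=cloud(d,k);Q=P[d>0]; s=sense(); print(s["eef_pos"],s["force"])
h=np.hypot(Q[:,0]-.466,Q[:,1]-.285); a=Q[(h<.06)&(Q[:,2]>.03)&(Q[:,2]<.09)]
kn=a[a[:,2]>.07]; print("knob",kn.mean(0),len(kn),a[:,2].max(), a.min(0),a.max(0))
cv2.imwrite("pics/c4.png",cv2.resize(im[:,:,::-1],(400,250)))
```

```text
[0.46743651 0.28625657 0.3064246 ] [0.75103251 0.08241005 5.80046749]
knob [0.46477588 0.28652636 0.07993912] 127 0.08301058800819443 [0.42293693 0.2435979  0.03026816] [0.50816607 0.32840412 0.08301059]
```

View pics/c4.png

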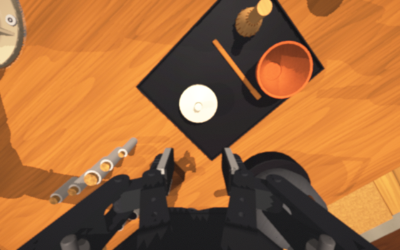

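The jar stands upright on the black tray at (198,103). Next, the closed fingers go behind the bin's tab.

Request:
{"method": "carry_out", "body": {"series": [{"translation":[8,-30,0],"rot":[0,0,0],"gripper":-1},{"translation":[8,-50,0],"rot":[0,0,0],"gripper":-1},{"translation":[8,-50,0],"rot":[0,0,0],"gripper":-1},{"translation":[8,-50,0],"rot":[0,0,0],"gripper":-1},{"translation":[8,-50,0],"rot":[0,0,0],"gripper":-1},{"translation":[8,-50,0],"rot":[0,0,0],"gripper":-1},{"translation":[8,-50,0],"rot":[0,0,0],"gripper":-1},{"translation":[8,-50,0],"rot":[0,0,0],"gripper":-1},{"translation":[8,-50,0],"rot":[0,0,0],"gripper":-1},{"translation":[8,-50,0],"rot":[0,0,0],"gripper":-1},{"translation":[8,-50,0],"rot":[0,0,0],"gripper":-1},{"translation":[8,-43,0],"rot":[0,0,0],"gripper":-1},{"translation":[2,-20,0],"rot":[0,0,0],"gripper":-1},{"translation":[0,0,-40],"rot":[0,0,0],"gripper":-1},{"translation":[0,0,-25],"rot":[0,0,0],"gripper":-1},{"translation":[0,0,0],"rot":[0,0,0],"gripper":-1},{"translation":[0,0,0],"rot":[0,0,0],"gripper":-1}]}}

```text
clock: 11.22
eef_pos: [0.5646, -0.3076, 0.2337]
eef_rot: [0.324, 0.946, 0.0, 0.001]
force: [0.2, 0.4, 0.4]
finger_gap: -0.0001
gripper_force: 0.0
```

```bash
cat > binfit.py <<'E'
from fit import *
ex=np.array([.789,-.614]);tab=np.array([.5426,-.2916])
def st():
    s=sense();p=s["eef_pos"];v=p[:2]-tab
    print("eef",np.round(p,4),"X %.1f Y %.1f"%(1000*(v@ex)+6,1000*(v@[.614,.789])),"F",np.round(s["force"],1),"Fx",round(s["force"][:2]@ex,1))
if __name__=="__main__": st()
E
python3 binfit.py
```

```text
eef [ 0.5646 -0.3076  0.2337] X 33.2 Y 0.9 F [0.2 0.4 0.4] Fx -0.1
```

Request:
{"method": "carry_out", "body": {"series": [{"translation":[0,0,-20],"rot":[0,0,0],"gripper":-1},{"translation":[0,0,-14],"rot":[0,0,0],"gripper":-1},{"translation":[0,0,0],"rot":[0,0,0],"gripper":-1},{"translation":[-7.3,5.7,0],"rot":[0,0,0],"gripper":-1},{"translation":[-7.4,5.8,0],"rot":[0,0,0],"gripper":-1},{"translation":[-7.4,5.8,0],"rot":[0,0,0],"gripper":-1},{"translation":[-7.4,5.8,-1],"rot":[0,0,0],"gripper":-1},{"translation":[-7.4,5.8,-1],"rot":[0,0,0],"gripper":-1},{"translation":[0,0,0],"rot":[0,0,0],"gripper":-1}]}}

```text
clock: 12.35
eef_pos: [0.5263, -0.2783, 0.1964]
eef_rot: [0.324, 0.946, 0.0, -0.001]
force: [0.7, 1.3, -0.5]
finger_gap: 0.0001
gripper_force: 0.0
```

```bash
python3 binfit.py
```

```text
eef [ 0.5263 -0.2783  0.1964] X -15.0 Y 0.5 F [ 0.7  1.3 -0.5] Fx -0.3
```

Request:
{"method": "carry_out", "body": {"series": [{"translation":[-6.7,5.2,-1.5],"rot":[0,0,0],"gripper":-1},{"translation":[-6.7,5.2,-1.5],"rot":[0,0,0],"gripper":-1},{"translation":[-7.1,5.5,-2.5],"rot":[0,0,0],"gripper":-1},{"translation":[-7.1,5.5,-2.5],"rot":[0,0,0],"gripper":-1},{"translation":[-7.1,5.5,-3.5],"rot":[0,0,0],"gripper":-1},{"translation":[-7.1,5.5,-3.5],"rot":[0,0,0],"gripper":-1},{"translation":[-6.5,5,-4.5],"rot":[0,0,0],"gripper":-1},{"translation":[-6.5,5,-4.5],"rot":[0,0,0],"gripper":-1},{"translation":[-4,3.1,-3],"rot":[0,0,0],"gripper":-1},{"translation":[0,0,0],"rot":[0,0,0],"gripper":-1}]}}

```text
clock: 13.6
eef_pos: [0.4676, -0.2331, 0.1689]
eef_rot: [0.324, 0.946, 0.0, -0.001]
force: [0.1, -0.2, -0.5]
finger_gap: 0.0001
gripper_force: 0.0
```

Run:
```python
from binfit import *
st()
im,d,k=grab("side","side4");P=cloud(d,k)
cv2.imwrite("pics/c5.png",cv2.resize(cv2.imread("pics/side4.png")[180:360,280:480],None,fx=2.5,fy=2.5,interpolation=3))
Q=P[d>0];v=Q[:,:2]-tab; X=v@ex*1000+6;Y=v@[.614,.789]*1000
for y0,y1 in((-80,-40),(-12,12),(40,80)):
  m=(X<60)&(X>-200)&(Q[:,2]>.03)&(Q[:,2]<.2)&(Y>y0)&(Y<y1)
  for z in range(60,200,12):
    q=X[m&(Q[:,2]*1000>z)&(Q[:,2]*1000<z+12)]
    if len(q)>3: print((y0,y1),z,len(q),np.round(np.percentile(q,[5,50,95])))
```

```text
eef [ 0.4676 -0.2331  0.1689] X -89.1 Y 0.1 F [ 0.1 -0.2 -0.5] Fx 0.2
(-80, -40) 60 34 [-23.   1.  24.]
(-80, -40) 72 44 [-35. -14.  20.]
(-80, -40) 84 48 [-43. -11.  19.]
(-80, -40) 96 61 [-51. -16.  21.]
(-80, -40) 108 87 [-63. -24.  15.]
(-80, -40) 120 92 [-72. -32.  21.]
(-80, -40) 132 112 [-93. -68.  17.]
(-80, -40) 144 110 [-93. -77.  22.]
(-80, -40) 156 9 [-63. -58. -56.]
(-80, -40) 168 170 [24. 42. 58.]
(-80, -40) 180 37 [26. 42. 59.]
(-12, 12) 60 25 [-27. -21. -16.]
(-12, 12) 72 23 [-34. -31. -27.]
(-12, 12) 84 28 [-46. -40. -37.]
(-12, 12) 96 23 [-55. -51. -46.]
(-12, 12) 108 26 [-64. -60. -55.]
(-12, 12) 120 25 [-74. -69. -66.]
(-12, 12) 132 23 [-83. -78. -73.]
(-12, 12) 144 7 [-91. -86. -84.]
(-12, 12) 168 124 [-116.   32.   58.]
(-12, 12) 180 22 [-100.   40.   55.]
(40, 80) 60 70 [-161.  -16.   30.]
(40, 80) 72 99 [-179.  -29.   25.]
(40, 80) 84 88 [-125.  -28.   23.]
(40, 80) 96 94 [-54. -29.  25.]
(40, 80) 108 107 [-63. -27.  22.]
(40, 80) 120 98 [-70. -35.  21.]
(40, 80) 132 61 [-65. -37.  23.]
(40, 80) 144 28 [-62. -49.  24.]
(40, 80) 156 4 [-57. -55.  12.]
(40, 80) 168 128 [25. 42. 57.]
(40, 80) 180 34 [29. 42. 60.]
```

View pics/c5.png

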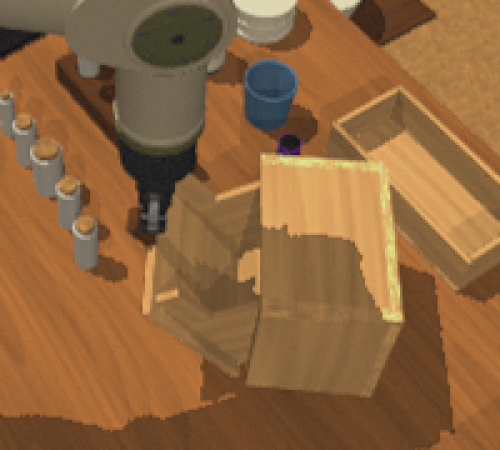

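The bin leans out to about 0.65 rad, with the tab at the fingers near (155,215). Push on to the stop.

Request:
{"method": "carry_out", "body": {"series": [{"translation":[-3.2,2.5,-2.6],"rot":[0,0,0],"gripper":-1},{"translation":[-3.2,2.5,-2.6],"rot":[0,0,0],"gripper":-1},{"translation":[-3.2,2.5,-2],"rot":[0,0,0],"gripper":-1},{"translation":[0,0,0],"rot":[0,0,0],"gripper":-1}]}}

```text
clock: 14.15
eef_pos: [0.4626, -0.2292, 0.1647]
eef_rot: [0.325, 0.946, -0.001, 0.006]
force: [12.7, -10.4, 1.1]
finger_gap: -0.0
gripper_force: 7.1
```

```bash
python3 binfit.py
```

```text
eef [ 0.4626 -0.2292  0.1647] X -95.5 Y 0.1 F [ 12.7 -10.4   1.1] Fx 16.4
```

Request:
{"method": "carry_out", "body": {"series": [{"translation":[7,-5.5,5],"rot":[0,0,0],"gripper":-1},{"translation":[0,0,45],"rot":[0,0,0],"gripper":-1},{"translation":[0,0,50],"rot":[0,0,0],"gripper":-1},{"translation":[19,26,0],"rot":[0,0,-0.1435],"gripper":0.4},{"translation":[20,27,0],"rot":[0,0,-0.1435],"gripper":0.4},{"translation":[20,27,0],"rot":[0,0,-0.1435],"gripper":0.4},{"translation":[20,27,-10],"rot":[0,0,-0.1435],"gripper":0.4},{"translation":[20,27,-20],"rot":[0,0,-0.1435],"gripper":0.4},{"translation":[19,26,-20],"rot":[0,0,-0.1435],"gripper":0.4},{"translation":[0,0,0],"rot":[0,0,0],"gripper":0.4},{"translation":[0,0,0],"rot":[0,0,0],"gripper":0.4}]}}

```text
clock: 15.52
eef_pos: [0.5832, -0.0721, 0.2119]
eef_rot: [0.689, 0.725, -0.001, -0.0]
force: [-0.1, -1.3, 0.2]
finger_gap: 0.06
gripper_force: 0.0
```

```bash
cat > look.py <<'E'
from fit import *
import sys
# tubes near given xy: python look.py name cam x y ztop ...
name,cam_=sys.argv[1:3]
im,d,k=grab(cam_,name);s=sense();print("eef",np.round(s["eef_pos"],4),np.round(s["eef_rot"],3),"F",np.round(s["force"],1))
P=cloud(d,k)[d>0]; a=list(map(float,sys.argv[3:]))
for x,y,z in zip(a[::3],a[1::3],a[2::3]):
    h=np.hypot(P[:,0]-x,P[:,1]-y); q=P[(h<.022)&(P[:,2]>z-.006)&(P[:,2]<z+.006)]
    if len(q)<8: print(x,y,"none",len(q)); continue
    c=circ(q[:,:2]); print((x,y),len(q),"bbox c",np.round((q[:,:2].max(0)+q[:,:2].min(0))/2,4),"w",np.round(np.ptp(q[:,:2],axis=0),3),"z",np.round(np.percentile(q[:,2],90),4),"circ",np.round(c,4))
E
python3 look.py w5 wrist .587 -.076 .086 .584 -.022 .086 .579 .088 .086 .5817 .033 .04
```

```text
eef [ 0.5834 -0.0728  0.2125] [ 0.69   0.724 -0.     0.   ] F [ 0.2 -0.2  0.5]
(0.587, -0.076) 668 bbox c [ 0.5867 -0.0765] w [0.029 0.03 ] z 0.0862 circ [ 0.5866 -0.076   0.0106]
(0.584, -0.022) 761 bbox c [ 0.5842 -0.0219] w [0.029 0.028] z 0.0863 circ [ 0.5841 -0.0218  0.0103]
(0.579, 0.088) 773 bbox c [0.5789 0.0824] w [0.029 0.019] z 0.0863 circ [0.5791 0.0831 0.0087]
(0.5817, 0.033) 692 bbox c [0.5819 0.0329] w [0.043 0.043] z 0.0407 circ [0.5817 0.0328 0.0192]
```

Request:
{"method": "carry_out", "body": {"newtons": 35, "series": [{"translation":[3.3,-3.5,-30],"rot":[0,0,0],"gripper":0.4},{"translation":[0,0,-40],"rot":[0,0,0],"gripper":0.4},{"translation":[0,0,-40],"rot":[0,0,0],"gripper":0.4},{"translation":[0,0,-35],"rot":[0,0,0],"gripper":0.4},{"translation":[0,0,-17],"rot":[0,0,0],"gripper":0.4},{"translation":[0,0,0],"rot":[0,0,0],"gripper":-1},{"translation":[0,0,0],"rot":[0,0,0],"gripper":-1},{"translation":[0,0,0],"rot":[0,0,0],"gripper":-1},{"translation":[0,0,0],"rot":[0,0,0],"gripper":-1},{"translation":[0,0,0],"rot":[0,0,0],"gripper":-1},{"translation":[0,0,15],"rot":[0,0,0],"gripper":-1},{"translation":[0,0,30],"rot":[0,0,0],"gripper":-1},{"translation":[0,0,50],"rot":[0,0,0],"gripper":-1},{"translation":[0,0,50],"rot":[0,0,0],"gripper":-1},{"translation":[0,0,35],"rot":[0,0,0],"gripper":-1},{"translation":[0,0,0],"rot":[0,0,0],"gripper":-1}]}}

```text
clock: 17.58
eef_pos: [0.5886, -0.0751, 0.2348]
eef_rot: [0.69, 0.724, 0.002, 0.003]
force: [-0.1, -0.5, -1.1]
finger_gap: 0.0288
gripper_force: 35.3
```

Request:
{"method": "carry_out", "body": {"series": [{"translation":[-12,-30,15],"rot":[0,0,0.123],"gripper":-1},{"translation":[-12,-30,0],"rot":[0,0,0.123],"gripper":-1},{"translation":[-13,-30,0],"rot":[0,0,0.123],"gripper":-1},{"translation":[-13,-30,0],"rot":[0,0,0.123],"gripper":-1},{"translation":[-13,-32,0],"rot":[0,0,0.123],"gripper":-1},{"translation":[-13,-31,0],"rot":[0,0,0.123],"gripper":-1},{"translation":[-12,-29,0],"rot":[0,0,0.123],"gripper":-1},{"translation":[0,0,0],"rot":[0,0,0],"gripper":-1},{"translation":[0,0,-35],"rot":[0,0,0],"gripper":-1},{"translation":[0,0,-35],"rot":[0,0,0],"gripper":-1},{"translation":[0,0,-25],"rot":[0,0,0],"gripper":-1},{"translation":[0,0,-10],"rot":[0,0,0],"gripper":-1},{"translation":[0,0,0],"rot":[0,0,0],"gripper":-1}]}}

```text
clock: 19.2
eef_pos: [0.499, -0.2864, 0.1398]
eef_rot: [0.324, 0.946, 0.0, -0.001]
force: [0.1, -0.7, -0.7]
finger_gap: 0.029
gripper_force: 35.3
```

```bash
python3 binfit.py
```

```text
eef [ 0.499  -0.2864  0.1398] X -31.6 Y -22.7 F [ 0.1 -0.7 -0.7] Fx 0.5
```

Release with a modest opening, rise, and go to the next tube at hole 1 (.584,-.022).

Request:
{"method": "carry_out", "body": {"series": [{"translation":[0,0,0],"rot":[0,0,0],"gripper":-0.05},{"translation":[0,0,0],"rot":[0,0,0],"gripper":-0.05},{"translation":[0,0,0],"rot":[0,0,0],"gripper":-0.05},{"translation":[0,0,30],"rot":[0,0,0],"gripper":-0.05},{"translation":[0,0,50],"rot":[0,0,0],"gripper":-0.05},{"translation":[0,0,30],"rot":[0,0,0],"gripper":-0.05},{"translation":[12,37,0],"rot":[0,0,-0.123],"gripper":0.4},{"translation":[12,38,0],"rot":[0,0,-0.123],"gripper":0.4},{"translation":[12,38,0],"rot":[0,0,-0.123],"gripper":0.4},{"translation":[12,38,0],"rot":[0,0,-0.123],"gripper":0.4},{"translation":[12,38,0],"rot":[0,0,-0.123],"gripper":0.4},{"translation":[12,38,-20],"rot":[0,0,-0.123],"gripper":0.4},{"translation":[13,37,-20],"rot":[0,0,-0.123],"gripper":0.4},{"translation":[0,0,0],"rot":[0,0,0],"gripper":0.4},{"translation":[0,0,0],"rot":[0,0,0],"gripper":0.4}]}}

```text
clock: 21.08
eef_pos: [0.584, -0.0237, 0.2104]
eef_rot: [0.689, 0.724, -0.0, 0.0]
force: [-0.4, -1.2, 0.2]
finger_gap: 0.06
gripper_force: 0.0
```

```bash
python3 look.py w6 wrist .584 -.022 .086 .587 -.077 .04
python3 - <<'E'
from fit import *
im,d,k=grab("side","side6")
cv2.imwrite("pics/c6.png",cv2.resize(cv2.imread("pics/side6.png")[180:360,280:480],None,fx=2.5,fy=2.5,interpolation=3))
E
```

```text
eef [ 0.5841 -0.0244  0.2107] [0.69  0.724 0.    0.001] F [ 0.6 -0.2  0.8]
(0.584, -0.022) 682 bbox c [ 0.5839 -0.0215] w [0.029 0.029] z 0.0862 circ [ 0.584  -0.0211  0.0105]
(0.587, -0.077) 471 bbox c [ 0.5868 -0.0767] w [0.043 0.043] z 0.0406 circ [ 0.5868 -0.0762  0.0191]
```

View pics/c6.png

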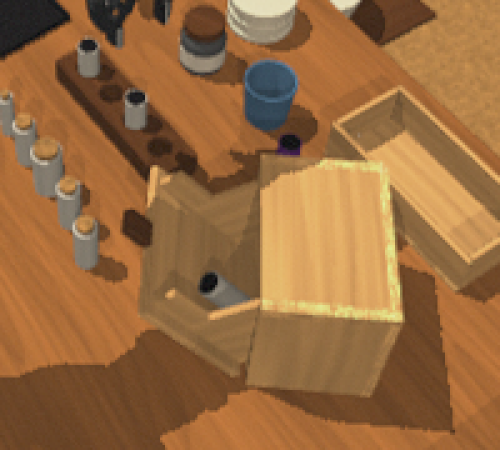

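The first empty lies in the hopper at (210–240,285–300). Hole 0 is empty. On to the second.

Request:
{"method": "carry_out", "body": {"series": [{"translation":[0,2.5,-30],"rot":[0,0,0],"gripper":0.4},{"translation":[0,0,-40],"rot":[0,0,0],"gripper":0.4},{"translation":[0,0,-40],"rot":[0,0,0],"gripper":0.4},{"translation":[0,0,-35],"rot":[0,0,0],"gripper":0.4},{"translation":[0,0,-16],"rot":[0,0,0],"gripper":0.4},{"translation":[0,0,0],"rot":[0,0,0],"gripper":-1},{"translation":[0,0,0],"rot":[0,0,0],"gripper":-1},{"translation":[0,0,0],"rot":[0,0,0],"gripper":-1},{"translation":[0,0,0],"rot":[0,0,0],"gripper":-1},{"translation":[0,0,0],"rot":[0,0,0],"gripper":-1},{"translation":[0,0,15],"rot":[0,0,0],"gripper":-1},{"translation":[0,0,30],"rot":[0,0,0],"gripper":-1},{"translation":[0,0,50],"rot":[0,0,0],"gripper":-1},{"translation":[0,0,50],"rot":[0,0,0],"gripper":-1},{"translation":[0,0,50],"rot":[0,0,0],"gripper":-1},{"translation":[0,0,0],"rot":[0,0,0],"gripper":-1}]}}

```text
clock: 23.18
eef_pos: [0.5861, -0.0204, 0.2502]
eef_rot: [0.69, 0.724, 0.003, 0.003]
force: [0.4, 0.3, -0.1]
finger_gap: 0.0293
gripper_force: 35.6
```

Request:
{"method": "carry_out", "body": {"series": [{"translation":[-9.5,-35,0],"rot":[0,0,0.123],"gripper":-1},{"translation":[-9.5,-35,0],"rot":[0,0,0.123],"gripper":-1},{"translation":[-9.5,-35,0],"rot":[0,0,0.123],"gripper":-1},{"translation":[-9.5,-35,0],"rot":[0,0,0.123],"gripper":-1},{"translation":[-9.5,-35,0],"rot":[0,0,0.123],"gripper":-1},{"translation":[-9.5,-35,0],"rot":[0,0,0.123],"gripper":-1},{"translation":[-9.5,-34,0],"rot":[0,0,0.123],"gripper":-1},{"translation":[0,0,0],"rot":[0,0,0],"gripper":-1},{"translation":[0,0,-35],"rot":[0,0,0],"gripper":-1},{"translation":[0,0,-35],"rot":[0,0,0],"gripper":-1},{"translation":[0,0,-25],"rot":[0,0,0],"gripper":-1},{"translation":[0,0,-10],"rot":[0,0,0],"gripper":-1},{"translation":[0,0,0],"rot":[0,0,0],"gripper":-1}]}}

```text
clock: 24.8
eef_pos: [0.5174, -0.2639, 0.1389]
eef_rot: [0.324, 0.946, 0.0, -0.001]
force: [0.7, -0.0, -0.8]
finger_gap: 0.029
gripper_force: 35.6
```

```bash
python3 binfit.py
```

```text
eef [ 0.5174 -0.2639  0.1389] X -30.9 Y 6.4 F [ 0.7 -0.  -0.8] Fx 0.6
```

Request:
{"method": "carry_out", "body": {"series": [{"translation":[0,0,0],"rot":[0,0,0],"gripper":-0.05},{"translation":[0,0,0],"rot":[0,0,0],"gripper":-0.05},{"translation":[0,0,0],"rot":[0,0,0],"gripper":-0.05},{"translation":[0,0,30],"rot":[0,0,0],"gripper":-0.05},{"translation":[0,0,50],"rot":[0,0,0],"gripper":-0.05},{"translation":[0,0,30],"rot":[0,0,0],"gripper":-0.05},{"translation":[7.7,44,0],"rot":[0,0,-0.1076],"gripper":0.4},{"translation":[7.7,44,0],"rot":[0,0,-0.1076],"gripper":0.4},{"translation":[7.7,44,0],"rot":[0,0,-0.1076],"gripper":0.4},{"translation":[7.7,44,0],"rot":[0,0,-0.1076],"gripper":0.4},{"translation":[7.7,44,0],"rot":[0,0,-0.1076],"gripper":0.4},{"translation":[7.7,44,0],"rot":[0,0,-0.1076],"gripper":0.4},{"translation":[7.7,44,-20],"rot":[0,0,-0.1076],"gripper":0.4},{"translation":[7.7,44,-20],"rot":[0,0,-0.1076],"gripper":0.4},{"translation":[0,0,0],"rot":[0,0,0],"gripper":0.4},{"translation":[0,0,0],"rot":[0,0,0],"gripper":0.4}]}}

```text
clock: 26.8
eef_pos: [0.5792, 0.087, 0.2093]
eef_rot: [0.689, 0.725, -0.0, 0.0]
force: [0.2, -1.2, 1.3]
finger_gap: 0.06
gripper_force: 0.0
```

```bash
python3 look.py w7 wrist .579 .088 .086 .584 -.022 .04 .466 .285 .08
```

```text
eef [0.5794 0.0862 0.2096] [0.69  0.724 0.    0.   ] F [ 0.2 -0.7 -0.3]
(0.579, 0.088) 692 bbox c [0.579  0.0885] w [0.029 0.029] z 0.0862 circ [0.5789 0.0887 0.0106]
(0.584, -0.022) 421 bbox c [ 0.5841 -0.022 ] w [0.043 0.044] z 0.0404 circ [ 0.5841 -0.0211  0.0191]
0.466 0.285 none 0
```

Request:
{"method": "carry_out", "body": {"series": [{"translation":[-0.5,2,-30],"rot":[0,0,0],"gripper":0.4},{"translation":[0,0,-40],"rot":[0,0,0],"gripper":0.4},{"translation":[0,0,-40],"rot":[0,0,0],"gripper":0.4},{"translation":[0,0,-35],"rot":[0,0,0],"gripper":0.4},{"translation":[0,0,-15],"rot":[0,0,0],"gripper":0.4},{"translation":[0,0,0],"rot":[0,0,0],"gripper":-1},{"translation":[0,0,0],"rot":[0,0,0],"gripper":-1},{"translation":[0,0,0],"rot":[0,0,0],"gripper":-1},{"translation":[0,0,0],"rot":[0,0,0],"gripper":-1},{"translation":[0,0,0],"rot":[0,0,0],"gripper":-1},{"translation":[0,0,15],"rot":[0,0,0],"gripper":-1},{"translation":[0,0,30],"rot":[0,0,0],"gripper":-1},{"translation":[0,0,50],"rot":[0,0,0],"gripper":-1},{"translation":[0,0,50],"rot":[0,0,0],"gripper":-1},{"translation":[0,0,50],"rot":[0,0,0],"gripper":-1},{"translation":[0,0,0],"rot":[0,0,0],"gripper":-1}]}}

```text
clock: 28.85
eef_pos: [0.5806, 0.0901, 0.2502]
eef_rot: [0.689, 0.724, 0.004, 0.003]
force: [-0.1, 0.6, -1.3]
finger_gap: 0.0289
gripper_force: 35.7
```

```bash
cat > jar.py <<'E'
from fit import *
im,d,k=grab("scene","scj");P=cloud(d,k);Q=P[(d>0)&(im.min(-1)>150)]
a=Q[(abs(Q[:,0]-.46)<.14)&(Q[:,1]>.15)&(Q[:,1]<.42)&(Q[:,2]>.015)&(Q[:,2]<.1)]
print("jar",len(a),a.min(0),a.max(0),"top",a[a[:,2]>.072].mean(0))
E
python3 jar.py
```

```text
jar 420 [0.42475335 0.24632664 0.04696502] [0.50778455 0.32966251 0.08393867] top [0.46603862 0.28811017 0.08052684]
```

Request:
{"method": "carry_out", "body": {"series": [{"translation":[-6.2,-42.3,0],"rot":[0,0,0.1076],"gripper":-1},{"translation":[-6.2,-42.3,0],"rot":[0,0,0.1076],"gripper":-1},{"translation":[-6.2,-42.3,0],"rot":[0,0,0.1076],"gripper":-1},{"translation":[-6.2,-42.3,0],"rot":[0,0,0.1076],"gripper":-1},{"translation":[-6.2,-42.3,0],"rot":[0,0,0.1076],"gripper":-1},{"translation":[-6.2,-42.3,0],"rot":[0,0,0.1076],"gripper":-1},{"translation":[-6.2,-42.3,0],"rot":[0,0,0.1076],"gripper":-1},{"translation":[-6.2,-42.3,0],"rot":[0,0,0.1076],"gripper":-1},{"translation":[0,0,0],"rot":[0,0,0],"gripper":-1},{"translation":[0,0,-35],"rot":[0,0,0],"gripper":-1},{"translation":[0,0,-35],"rot":[0,0,0],"gripper":-1},{"translation":[0,0,-20],"rot":[0,0,0],"gripper":-1},{"translation":[0,0,-10],"rot":[0,0,0],"gripper":-1},{"translation":[0,0,0],"rot":[0,0,0],"gripper":-1}]}}

```text
clock: 30.65
eef_pos: [0.5287, -0.2482, 0.1434]
eef_rot: [0.324, 0.946, 0.0, -0.001]
force: [-0.2, -0.1, 0.3]
finger_gap: 0.0289
gripper_force: 35.7
```

```bash
python3 binfit.py
```

```text
eef [ 0.5287 -0.2482  0.1434] X -31.6 Y 25.7 F [-0.2 -0.1  0.3] Fx -0.1
```

Request:
{"method": "carry_out", "body": {"series": [{"translation":[0,0,0],"rot":[0,0,0],"gripper":-0.05},{"translation":[0,0,0],"rot":[0,0,0],"gripper":-0.05},{"translation":[0,0,0],"rot":[0,0,0],"gripper":-0.05},{"translation":[0,0,30],"rot":[0,0,0],"gripper":-0.05},{"translation":[0,0,50],"rot":[0,0,0],"gripper":-0.05},{"translation":[0,0,30],"rot":[0,0,0],"gripper":-0.05},{"translation":[-14,14,0],"rot":[0,0,-0.123],"gripper":0.4},{"translation":[-14,14,0],"rot":[0,0,-0.123],"gripper":0.4},{"translation":[-14,15,0],"rot":[0,0,-0.123],"gripper":0.4},{"translation":[-14,15,0],"rot":[0,0,-0.123],"gripper":0.4},{"translation":[-14,15,0],"rot":[0,0,-0.123],"gripper":0.4},{"translation":[-14,15,-20],"rot":[0,0,-0.123],"gripper":0.4},{"translation":[-14,15,-20],"rot":[0,0,-0.123],"gripper":0.4},{"translation":[0,0,0],"rot":[0,0,0],"gripper":0.4},{"translation":[0,0,0],"rot":[0,0,0],"gripper":0.4}]}}

```text
clock: 32.52
eef_pos: [0.4317, -0.1466, 0.2151]
eef_rot: [0.689, 0.725, 0.0, 0.001]
force: [-1.1, -0.3, 1.4]
finger_gap: 0.0597
gripper_force: 0.0
```

```bash
python3 look.py w8 wrist .431 -.1455 .084 .4425 -.0875 .084 .444 .026 .084;  python3 - <<'E'
from fit import *
im,d,k=grab("side","side8");im2,_,_=grab("scene","scene8")
a=cv2.resize(im[230:360,310:450],None,fx=3,fy=3,interpolation=3); b=cv2.resize(im2[110:250,170:320],None,fx=2.6,fy=2.6,interpolation=3)
h=max(len(a),len(b)); f=lambda x:np.pad(x,((0,h-len(x)),(0,0),(0,0)))
cv2.imwrite("pics/c7.png",np.hstack([f(a),f(b)])[:,:800,::-1])
E
```

```text
eef [ 0.4319 -0.1467  0.2151] [0.689 0.725 0.    0.001] F [0.  0.2 0.2]
(0.431, -0.1455) 358 bbox c [ 0.4312 -0.1455] w [0.021 0.021] z 0.0856 circ [ 0.4311 -0.1448  0.0077]
(0.4425, -0.0875) 406 bbox c [ 0.4422 -0.0877] w [0.021 0.021] z 0.0857 circ [ 0.4421 -0.0878  0.0075]
(0.444, 0.026) 130 bbox c [0.4439 0.0176] w [0.018 0.006] z 0.0855 circ [0.4435 0.0287 0.0126]
```

View pics/c7.png

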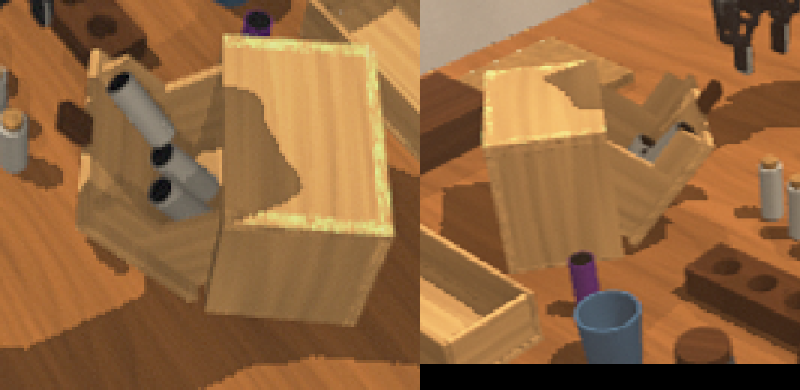

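All three empties are in the hopper: tops at left crop (120,85), (165,155) and (165,190). Now the first corked tube, C.

Request:
{"method": "carry_out", "body": {"series": [{"translation":[-0.6,1.3,-30],"rot":[0,0,0],"gripper":0.4},{"translation":[0,0,-40],"rot":[0,0,0],"gripper":0.4},{"translation":[0,0,-40],"rot":[0,0,0],"gripper":0.4},{"translation":[0,0,-40],"rot":[0,0,0],"gripper":0.4},{"translation":[0,0,-24],"rot":[0,0,0],"gripper":0.4},{"translation":[0,0,0],"rot":[0,0,0],"gripper":0.4},{"translation":[0,0,0],"rot":[0,0,0],"gripper":-1},{"translation":[0,0,0],"rot":[0,0,0],"gripper":-1},{"translation":[0,0,0],"rot":[0,0,0],"gripper":-1},{"translation":[0,0,0],"rot":[0,0,0],"gripper":-1},{"translation":[0,0,0],"rot":[0,0,0],"gripper":-1},{"translation":[0,0,15],"rot":[0,0,0],"gripper":-1},{"translation":[0,0,30],"rot":[0,0,0],"gripper":-1},{"translation":[0,0,50],"rot":[0,0,0],"gripper":-1},{"translation":[0,0,10],"rot":[0,0,0],"gripper":-1},{"translation":[0,0,0],"rot":[0,0,0],"gripper":-1},{"translation":[0,0,0],"rot":[0,0,0],"gripper":-1}]}}

```text
clock: 34.8
eef_pos: [0.4295, -0.1444, 0.144]
eef_rot: [0.69, 0.724, -0.0, -0.001]
force: [0.1, 1.2, -0.9]
finger_gap: 0.0288
gripper_force: 34.7
```

```bash
python3 -c "
from h import *
print(sense()['eef_pos'])"
```

```text
[ 0.42952488 -0.14441075  0.1440226 ]
```

Request:
{"method": "carry_out", "body": {"series": [{"translation":[26,11,0],"rot":[0,0,0],"gripper":-1},{"translation":[26,12,0],"rot":[0,0,0],"gripper":-1},{"translation":[26,11,0],"rot":[0,0,0],"gripper":-1},{"translation":[26,12,0],"rot":[0,0,0],"gripper":-1},{"translation":[26,11,0],"rot":[0,0,0],"gripper":-1},{"translation":[27,11,0],"rot":[0,0,0],"gripper":-1},{"translation":[0,0,-15],"rot":[0,0,0],"gripper":-1},{"translation":[0,0,-15],"rot":[0,0,0],"gripper":-1},{"translation":[0,0,-12],"rot":[0,0,0],"gripper":-1},{"translation":[0,0,0],"rot":[0,0,0],"gripper":-1},{"translation":[0,0,0],"rot":[0,0,0],"gripper":-1}]}}

```text
clock: 36.17
eef_pos: [0.5874, -0.077, 0.1035]
eef_rot: [0.69, 0.724, 0.0, 0.0]
force: [-0.2, 0.7, -0.2]
finger_gap: 0.029
gripper_force: 34.8
```

Run:
```python
from fit import *
im,d,k=grab("wrist","w9");P=cloud(d,k);s=sense();p=s["eef_pos"];print(np.round(p,4),np.round(s["force"],1))
m=(d>0)&(np.hypot(P[...,0]-p[0],P[...,1]-p[1])<.03)&(P[...,2]<p[2]+.06)&(P[...,2]>.045)
Q=P[m];C=im[m].astype(int); print(len(Q))
for z in range(45,170,6):
    q=Q[(Q[:,2]*1000>=z)&(Q[:,2]*1000<z+6)]
    if len(q)>6: print(z,len(q),np.round(q.min(0),4),np.round(q.max(0),4))
ck=(C[:,0]>C[:,2]+50); q=Q[ck]; print("cork",len(q)); 
if len(q): print(q.min(0),q.max(0))
cv2.imwrite("pics/c8.png",cv2.resize(im[100:,150:490,::-1],None,fx=2,fy=2))
```

```text
[ 0.5877 -0.0769  0.1038] [ 0.   0.4 -0.5]
9887
63 89 [ 0.5718 -0.0768  0.0632] [ 0.6003 -0.0627  0.069 ]
69 118 [ 0.5718 -0.0766  0.069 ] [ 0.6005 -0.0625  0.0749]
75 129 [ 0.5721 -0.0755  0.075 ] [ 0.6001 -0.0624  0.081 ]
81 141 [ 0.5719 -0.0767  0.0812] [ 0.6003 -0.0625  0.087 ]
87 148 [ 0.5719 -0.0763  0.087 ] [ 0.6003 -0.0624  0.093 ]
93 172 [ 0.5719 -0.0763  0.093 ] [ 0.6005 -0.0623  0.099 ]
99 191 [ 0.572  -0.0759  0.099 ] [ 0.6005 -0.0623  0.105 ]
105 320 [ 0.5605 -0.0755  0.105 ] [ 0.6122 -0.0624  0.111 ]
111 505 [ 0.5586 -0.0754  0.111 ] [ 0.6147 -0.0626  0.117 ]
117 574 [ 0.5585 -0.0754  0.1171] [ 0.6145 -0.0623  0.123 ]
123 667 [ 0.5585 -0.0755  0.123 ] [ 0.6145 -0.0625  0.129 ]
129 747 [ 0.5583 -0.0891  0.129 ] [ 0.6145 -0.0625  0.135 ]
135 1664 [ 0.5595 -0.0901  0.135 ] [ 0.6125 -0.0624  0.141 ]
141 2206 [ 0.559  -0.0895  0.141 ] [ 0.6166 -0.0635  0.147 ]
147 1122 [ 0.5594 -0.0875  0.147 ] [ 0.6167 -0.0629  0.153 ]
153 693 [ 0.558  -0.0764  0.153 ] [ 0.6176 -0.0639  0.159 ]
159 400 [ 0.5597 -0.0719  0.159 ] [ 0.6169 -0.0641  0.1634]
cork 2316
[ 0.55833376 -0.08972255  0.06363464] [ 0.61466952 -0.06315946  0.15256488]
```

View pics/c8.png

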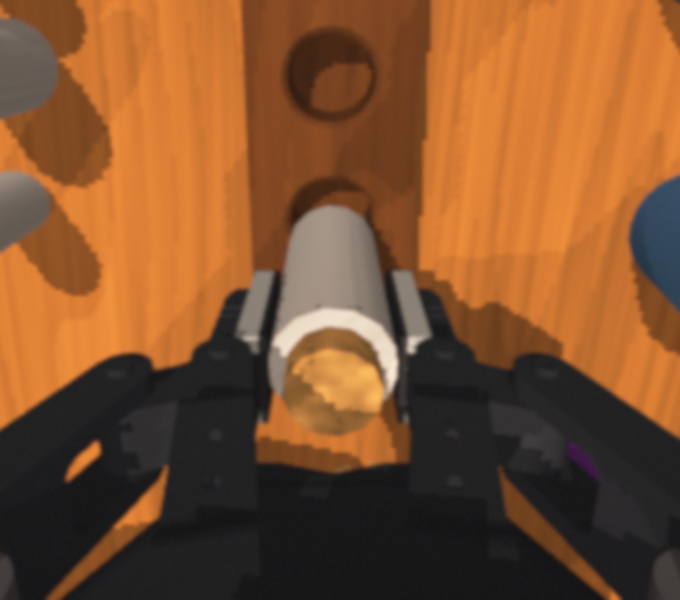

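The tube hangs straight (body centre at crop (333,300)), with its cork between the fingers. Measured: move 0.7 mm in x and y, then insert.

Request:
{"method": "carry_out", "body": {"series": [{"translation":[0.7,0.7,0],"rot":[0,0,0],"gripper":-1},{"translation":[0,0,-15],"rot":[0,0,0],"gripper":-1},{"translation":[0,0,-8],"rot":[0,0,0],"gripper":-1},{"translation":[0,0,-6],"rot":[0,0,0],"gripper":-1},{"translation":[0,0,-6],"rot":[0,0,0],"gripper":-1},{"translation":[0,0,0],"rot":[0,0,0],"gripper":-1}]}}

```text
clock: 36.98
eef_pos: [0.5878, -0.0759, 0.0675]
eef_rot: [0.69, 0.724, -0.0, -0.0]
force: [-0.4, 0.5, -0.9]
finger_gap: 0.0292
gripper_force: 34.8
```

Request:
{"method": "carry_out", "body": {"series": [{"translation":[0,0,-6],"rot":[0,0,0],"gripper":-1},{"translation":[0,0,-6],"rot":[0,0,0],"gripper":-1},{"translation":[0,0,-4],"rot":[0,0,0],"gripper":-1},{"translation":[0,0,-2],"rot":[0,0,0],"gripper":-1},{"translation":[0,0,-1],"rot":[0,0,0],"gripper":-1},{"translation":[0,0,0],"rot":[0,0,0],"gripper":-1}]}}

```text
clock: 37.72
eef_pos: [0.5881, -0.076, 0.0516]
eef_rot: [0.69, 0.724, 0.0, 0.0]
force: [-9.9, 1.4, 21.5]
finger_gap: 0.0289
gripper_force: 37.5
```

Request:
{"method": "carry_out", "body": {"series": [{"translation":[0,0,1],"rot":[0,0,0],"gripper":-0.1},{"translation":[0,0,0],"rot":[0,0,0],"gripper":0.1},{"translation":[0,0,0],"rot":[0,0,0],"gripper":0.3},{"translation":[0,0,0],"rot":[0,0,0],"gripper":0.4},{"translation":[0,0,20],"rot":[0,0,0],"gripper":0.4},{"translation":[0,0,40],"rot":[0,0,0],"gripper":0.4},{"translation":[0,0,50],"rot":[0,0,0],"gripper":0.4},{"translation":[0,0,50],"rot":[0,0,0],"gripper":0.4},{"translation":[-36,-3,0],"rot":[0,0,0],"gripper":0.4},{"translation":[-36,-3,0],"rot":[0,0,0],"gripper":0.4},{"translation":[-36,-3,0],"rot":[0,0,0],"gripper":0.4},{"translation":[-37,-3,0],"rot":[0,0,0],"gripper":0.4},{"translation":[0,0,0],"rot":[0,0,0],"gripper":0.4},{"translation":[0,0,0],"rot":[0,0,0],"gripper":0.4}]}}

```text
clock: 39.48
eef_pos: [0.4437, -0.0879, 0.2104]
eef_rot: [0.69, 0.724, 0.0, 0.0]
force: [-0.2, 0.1, -0.2]
finger_gap: 0.0596
gripper_force: 0.0
```

```bash
python3 look.py w10 wrist .587 -.077 .095 .587 -.077 .085 .4425 -.0875 .084 .446 -.025 .085 .5843 -.022 .04
```

```text
eef [ 0.4439 -0.0877  0.2102] [0.689 0.724 0.    0.   ] F [-0.3  0.  -0.1]
(0.587, -0.077) 443 bbox c [ 0.5872 -0.0765] w [0.021 0.021] z 0.0959 circ [ 0.5864 -0.076   0.008 ]
(0.587, -0.077) 366 bbox c [ 0.5868 -0.0765] w [0.028 0.029] z 0.0879 circ [ 0.588  -0.0767  0.0133]
(0.4425, -0.0875) 374 bbox c [ 0.4422 -0.0878] w [0.02  0.022] z 0.0857 circ [ 0.4422 -0.0871  0.0078]
(0.446, -0.025) 904 bbox c [ 0.4467 -0.0263] w [0.03  0.031] z 0.0857 circ [ 0.4465 -0.0264  0.011 ]
(0.5843, -0.022) 643 bbox c [ 0.5842 -0.0221] w [0.044 0.043] z 0.0409 circ [ 0.5835 -0.0218  0.0191]
```

C is seated: its cork stands 10 mm above the table-standing ones, equal to the hole floor height. Next is B.

Request:
{"method": "carry_out", "body": {"series": [{"translation":[-1.6,0,-30],"rot":[0,0,0],"gripper":0.4},{"translation":[0,0,-40],"rot":[0,0,0],"gripper":0.4},{"translation":[0,0,-40],"rot":[0,0,0],"gripper":0.4},{"translation":[0,0,-40],"rot":[0,0,0],"gripper":0.4},{"translation":[0,0,-20],"rot":[0,0,0],"gripper":0.4},{"translation":[0,0,0],"rot":[0,0,0],"gripper":0.4},{"translation":[0,0,0],"rot":[0,0,0],"gripper":-1},{"translation":[0,0,0],"rot":[0,0,0],"gripper":-1},{"translation":[0,0,0],"rot":[0,0,0],"gripper":-1},{"translation":[0,0,0],"rot":[0,0,0],"gripper":-1},{"translation":[0,0,0],"rot":[0,0,0],"gripper":-1},{"translation":[0,0,15],"rot":[0,0,0],"gripper":-1},{"translation":[0,0,40],"rot":[0,0,0],"gripper":-1},{"translation":[0,0,55],"rot":[0,0,0],"gripper":-1},{"translation":[0,0,0],"rot":[0,0,0],"gripper":-1}]}}

```text
clock: 41.4
eef_pos: [0.4443, -0.0884, 0.1553]
eef_rot: [0.69, 0.724, 0.002, 0.004]
force: [-0.2, 0.3, -1.4]
finger_gap: 0.0289
gripper_force: 34.7
```

Request:
{"method": "carry_out", "body": {"series": [{"translation":[24,11,0],"rot":[0,0,0],"gripper":-1},{"translation":[24,11,0],"rot":[0,0,0],"gripper":-1},{"translation":[24,11,0],"rot":[0,0,0],"gripper":-1},{"translation":[24,11,0],"rot":[0,0,0],"gripper":-1},{"translation":[23,11,0],"rot":[0,0,0],"gripper":-1},{"translation":[23,10.7,0],"rot":[0,0,0],"gripper":-1},{"translation":[0,0,-20],"rot":[0,0,0],"gripper":-1},{"translation":[0,0,-15],"rot":[0,0,0],"gripper":-1},{"translation":[0,0,-12],"rot":[0,0,0],"gripper":-1},{"translation":[0,0,0],"rot":[0,0,0],"gripper":-1},{"translation":[0,0,0],"rot":[0,0,0],"gripper":-1}]}}

```text
clock: 42.78
eef_pos: [0.5837, -0.0224, 0.1037]
eef_rot: [0.69, 0.724, 0.0, 0.0]
force: [0.2, 0.6, 0.1]
finger_gap: 0.0288
gripper_force: 34.8
```

```bash
cat > hold.py <<'E'
from fit import *
import sys
im,d,k=grab("wrist",sys.argv[1]);P=cloud(d,k);s=sense();p=s["eef_pos"];print(np.round(p,4),np.round(s["force"],1))
m=(d>0)&(np.hypot(P[...,0]-p[0],P[...,1]-p[1])<.03)
Q=P[m]
for z0,z1 in ((p[2]-.04,p[2]-.02),(p[2]-.02,p[2]-.002)):
    q=Q[(Q[:,2]>z0)&(Q[:,2]<z1)&(Q[:,2]>.045)]
    if len(q)>6: a=np.percentile(q,1,axis=0);b=np.percentile(q,99,axis=0);print("z",round(z0,3),len(q),"centre x %.4f y %.4f"%((a[0]+b[0])/2,q[:,1].max()-.015),"w",b[0]-a[0],"zmin",q[:,2].min())
E
python3 hold.py w11
```

```text
[ 0.5839 -0.0224  0.1039] [-0.5 -0.6  0.1]
z 0.064 387 centre x 0.5832 y -0.0220 w 0.028377480498397833 zmin 0.06394594851007639
z 0.084 479 centre x 0.5829 y -0.0221 w 0.028007775783080113 zmin 0.0839239525561452
```

Request:
{"method": "carry_out", "body": {"series": [{"translation":[0.7,0,0],"rot":[0,0,0],"gripper":-1},{"translation":[0,0,-15],"rot":[0,0,0],"gripper":-1},{"translation":[0,0,-8],"rot":[0,0,0],"gripper":-1},{"translation":[0,0,-6],"rot":[0,0,0],"gripper":-1},{"translation":[0,0,-6],"rot":[0,0,0],"gripper":-1},{"translation":[0,0,-6],"rot":[0,0,0],"gripper":-1},{"translation":[0,0,-6],"rot":[0,0,0],"gripper":-1},{"translation":[0,0,-4],"rot":[0,0,0],"gripper":-1},{"translation":[0,0,-2],"rot":[0,0,0],"gripper":-1},{"translation":[0,0,0],"rot":[0,0,0],"gripper":-1}]}}

```text
clock: 44.08
eef_pos: [0.5843, -0.0223, 0.0513]
eef_rot: [0.69, 0.724, 0.0, 0.0]
force: [-5.3, -0.2, 10.4]
finger_gap: 0.0289
gripper_force: 35.9
```

Request:
{"method": "carry_out", "body": {"series": [{"translation":[0,0,-1],"rot":[0,0,0],"gripper":-1},{"translation":[0,0,1],"rot":[0,0,0],"gripper":-0.1},{"translation":[0,0,0],"rot":[0,0,0],"gripper":0.1},{"translation":[0,0,0],"rot":[0,0,0],"gripper":0.3},{"translation":[0,0,0],"rot":[0,0,0],"gripper":0.4},{"translation":[0,0,20],"rot":[0,0,0],"gripper":0.4},{"translation":[0,0,40],"rot":[0,0,0],"gripper":0.4},{"translation":[0,0,50],"rot":[0,0,0],"gripper":0.4},{"translation":[0,0,50],"rot":[0,0,0],"gripper":0.4},{"translation":[-35,12,0],"rot":[0,0,0],"gripper":0.4},{"translation":[-35,12,0],"rot":[0,0,0],"gripper":0.4},{"translation":[-35,12,0],"rot":[0,0,0],"gripper":0.4},{"translation":[-35,12,0],"rot":[0,0,0],"gripper":0.4},{"translation":[0,0,0],"rot":[0,0,0],"gripper":0.4},{"translation":[0,0,0],"rot":[0,0,0],"gripper":0.4}]}}

```text
clock: 45.95
eef_pos: [0.4447, 0.0255, 0.2104]
eef_rot: [0.69, 0.724, 0.0, 0.0]
force: [-0.0, -0.2, -0.3]
finger_gap: 0.0598
gripper_force: 0.0
```

```bash
python3 look.py w12 wrist .5842 -.022 .095 .444 .026 .084 .5817 .033 .04
```

```text
eef [0.4449 0.0254 0.2102] [0.69  0.724 0.    0.   ] F [-0.2 -0.3  0.1]
(0.5842, -0.022) 375 bbox c [ 0.5837 -0.0219] w [0.022 0.022] z 0.0959 circ [ 0.5826 -0.0212  0.0081]
(0.444, 0.026) 373 bbox c [0.4437 0.0262] w [0.021 0.022] z 0.0856 circ [0.4437 0.0269 0.0078]
(0.5817, 0.033) 553 bbox c [0.5817 0.0329] w [0.044 0.043] z 0.0408 circ [0.581  0.0334 0.0191]
```

Request:
{"method": "carry_out", "body": {"series": [{"translation":[-1.2,0.7,-30],"rot":[0,0,0],"gripper":0.4},{"translation":[0,0,-40],"rot":[0,0,0],"gripper":0.4},{"translation":[0,0,-40],"rot":[0,0,0],"gripper":0.4},{"translation":[0,0,-40],"rot":[0,0,0],"gripper":0.4},{"translation":[0,0,-20],"rot":[0,0,0],"gripper":0.4},{"translation":[0,0,0],"rot":[0,0,0],"gripper":0.4},{"translation":[0,0,0],"rot":[0,0,0],"gripper":-1},{"translation":[0,0,0],"rot":[0,0,0],"gripper":-1},{"translation":[0,0,0],"rot":[0,0,0],"gripper":-1},{"translation":[0,0,0],"rot":[0,0,0],"gripper":-1},{"translation":[0,0,0],"rot":[0,0,0],"gripper":-1},{"translation":[0,0,15],"rot":[0,0,0],"gripper":-1},{"translation":[0,0,40],"rot":[0,0,0],"gripper":-1},{"translation":[0,0,55],"rot":[0,0,0],"gripper":-1},{"translation":[0,0,0],"rot":[0,0,0],"gripper":-1}]}}

```text
clock: 47.88
eef_pos: [0.4458, 0.0268, 0.1552]
eef_rot: [0.69, 0.724, 0.003, 0.003]
force: [0.0, -0.2, -1.5]
finger_gap: 0.0291
gripper_force: 34.7
```

Request:
{"method": "carry_out", "body": {"series": [{"translation":[23,1.1,0],"rot":[0,0,0],"gripper":-1},{"translation":[23,1.1,0],"rot":[0,0,0],"gripper":-1},{"translation":[23,1.1,0],"rot":[0,0,0],"gripper":-1},{"translation":[23,1.2,0],"rot":[0,0,0],"gripper":-1},{"translation":[23,1.2,0],"rot":[0,0,0],"gripper":-1},{"translation":[23,1.1,0],"rot":[0,0,0],"gripper":-1},{"translation":[0,0,-20],"rot":[0,0,0],"gripper":-1},{"translation":[0,0,-15],"rot":[0,0,0],"gripper":-1},{"translation":[0,0,-12],"rot":[0,0,0],"gripper":-1},{"translation":[0,0,0],"rot":[0,0,0],"gripper":-1},{"translation":[0,0,0],"rot":[0,0,0],"gripper":-1}]}}

```text
clock: 49.25
eef_pos: [0.5812, 0.0333, 0.1037]
eef_rot: [0.69, 0.724, 0.0, 0.0]
force: [-0.7, 0.4, 0.0]
finger_gap: 0.0292
gripper_force: 34.8
```

```bash
python3 hold.py w13
```

```text
[0.5814 0.0333 0.1039] [ 0.6 -0.7 -1.1]
z 0.064 389 centre x 0.5801 y 0.0329 w 0.02788923550291289 zmin 0.06393655753176272
z 0.084 480 centre x 0.5800 y 0.0329 w 0.02777373416101747 zmin 0.08398939145398293
```

Request:
{"method": "carry_out", "body": {"series": [{"translation":[1.1,0,0],"rot":[0,0,0],"gripper":-1},{"translation":[0,0,-15],"rot":[0,0,0],"gripper":-1},{"translation":[0,0,-8],"rot":[0,0,0],"gripper":-1},{"translation":[0,0,-6],"rot":[0,0,0],"gripper":-1},{"translation":[0,0,-6],"rot":[0,0,0],"gripper":-1},{"translation":[0,0,-6],"rot":[0,0,0],"gripper":-1},{"translation":[0,0,-6],"rot":[0,0,0],"gripper":-1},{"translation":[0,0,-4],"rot":[0,0,0],"gripper":-1},{"translation":[0,0,-2],"rot":[0,0,0],"gripper":-1},{"translation":[0,0,0],"rot":[0,0,0],"gripper":-1}]}}

```text
clock: 50.55
eef_pos: [0.5821, 0.0333, 0.0513]
eef_rot: [0.69, 0.724, 0.0, 0.0]
force: [-6.0, -0.2, 9.9]
finger_gap: 0.029
gripper_force: 35.9
```

Request:
{"method": "carry_out", "body": {"series": [{"translation":[0,0,-1],"rot":[0,0,0],"gripper":-1},{"translation":[0,0,1],"rot":[0,0,0],"gripper":-0.1},{"translation":[0,0,0],"rot":[0,0,0],"gripper":0.1},{"translation":[0,0,0],"rot":[0,0,0],"gripper":0.3},{"translation":[0,0,0],"rot":[0,0,0],"gripper":0.4},{"translation":[0,0,20],"rot":[0,0,0],"gripper":0.4},{"translation":[0,0,40],"rot":[0,0,0],"gripper":0.4},{"translation":[0,0,50],"rot":[0,0,0],"gripper":0.4},{"translation":[0,0,60],"rot":[0,0,0],"gripper":0.4},{"translation":[-24.3,-31.9,0],"rot":[0,0,0.123],"gripper":-1},{"translation":[-24.3,-31.9,0],"rot":[0,0,0.123],"gripper":-1},{"translation":[-24.3,-31.9,0],"rot":[0,0,0.123],"gripper":-1},{"translation":[-24.3,-31.9,0],"rot":[0,0,0.123],"gripper":-1},{"translation":[-24.3,-31.9,0],"rot":[0,0,0.123],"gripper":-1},{"translation":[-24.3,-31.9,0],"rot":[0,0,0.123],"gripper":-1},{"translation":[-24.3,-31.9,0],"rot":[0,0,0.123],"gripper":-1},{"translation":[0,0,0],"rot":[0,0,0],"gripper":-1},{"translation":[0,0,0],"rot":[0,0,0],"gripper":-1}]}}

```text
clock: 52.8
eef_pos: [0.4124, -0.1895, 0.2201]
eef_rot: [0.325, 0.946, 0.0, 0.0]
force: [0.1, 0.9, -0.0]
finger_gap: -0.0003
gripper_force: 0.0
```

```bash
python3 look.py w14 wrist .5817 .033 .095 .5842 -.022 .095 .587 -.077 .095; python3 look.py s14 scene .5817 .033 .096; python3 binfit.py; python3 jar.py
```

```text
eef [ 0.4126 -0.1891  0.2201] [0.324 0.946 0.    0.   ] F [ 0.1 -0.2  0. ]
(0.5817, 0.033) 473 bbox c [0.5813 0.0328] w [0.022 0.022] z 0.096 circ [0.5802 0.0318 0.0083]
(0.5842, -0.022) 411 bbox c [ 0.5834 -0.0222] w [0.022 0.021] z 0.0959 circ [ 0.582  -0.0228  0.0082]
(0.587, -0.077) 359 bbox c [ 0.5867 -0.0766] w [0.022 0.021] z 0.0959 circ [ 0.5859 -0.0768  0.0082]
eef [ 0.4127 -0.1889  0.22  ] [ 0.324  0.946  0.    -0.   ] F [ 1.  -0.4 -0.2]
(0.5817, 0.033) 39 bbox c [0.5821 0.0356] w [0.021 0.024] z 0.0967 circ [0.5839 0.0364 0.0079]
eef [ 0.4127 -0.1889  0.22  ] X -159.6 Y 1.2 F [ 1.  -0.4 -0.2] Fx 1.0
jar 418 [0.4259278  0.24596432 0.0486421 ] [0.50667273 0.32932411 0.08457777] top [0.46648355 0.28828327 0.08121568]
```

All three corked tubes are seated (cork tops at 0.096) and the jar is in place. Closing the bin with a push on the front of the tab.

Request:
{"method": "carry_out", "body": {"series": [{"translation":[0,0,-40],"rot":[0,0,0],"gripper":-1},{"translation":[0,0,-40],"rot":[0,0,0],"gripper":-1},{"translation":[0,0,-15],"rot":[0,0,0],"gripper":-1},{"translation":[0,0,0],"rot":[0,0,0],"gripper":-1},{"translation":[5.9,-4.6,1.5],"rot":[0,0,0],"gripper":-1},{"translation":[5.9,-4.6,1.5],"rot":[0,0,0],"gripper":-1},{"translation":[6.7,-5.2,6],"rot":[0,0,0],"gripper":-1},{"translation":[6.7,-5.2,6],"rot":[0,0,0],"gripper":-1},{"translation":[6.7,-5.2,6],"rot":[0,0,0],"gripper":-1},{"translation":[6.7,-5.2,6],"rot":[0,0,0],"gripper":-1},{"translation":[7.5,-5.8,4],"rot":[0,0,0],"gripper":-1},{"translation":[7.5,-5.8,4],"rot":[0,0,0],"gripper":-1},{"translation":[7.5,-5.8,4],"rot":[0,0,0],"gripper":-1},{"translation":[7.5,-5.8,4],"rot":[0,0,0],"gripper":-1},{"translation":[0,0,0],"rot":[0,0,0],"gripper":-1}]}}

```text
clock: 54.82
eef_pos: [0.4814, -0.244, 0.1682]
eef_rot: [0.325, 0.946, -0.0, 0.0]
force: [0.3, 0.5, -0.2]
finger_gap: -0.0002
gripper_force: 0.0
```

```bash
python3 binfit.py
```

```text
eef [ 0.4814 -0.244   0.1682] X -71.5 Y -0.0 F [ 0.3  0.5 -0.2] Fx -0.1
```

Request:
{"method": "carry_out", "body": {"series": [{"translation":[7.9,-6.1,2],"rot":[0,0,0],"gripper":-1},{"translation":[7.9,-6.1,2],"rot":[0,0,0],"gripper":-1},{"translation":[7.9,-6.1,2],"rot":[0,0,0],"gripper":-1},{"translation":[7.9,-6.1,2],"rot":[0,0,0],"gripper":-1},{"translation":[6.3,-4.9,1],"rot":[0,0,0],"gripper":-1},{"translation":[6.3,-4.9,0],"rot":[0,0,0],"gripper":-1},{"translation":[0,0,0],"rot":[0,0,0],"gripper":-1}]}}

```text
clock: 55.7
eef_pos: [0.5138, -0.269, 0.1765]
eef_rot: [0.323, 0.946, 0.003, -0.015]
force: [-65.2, 40.4, 44.8]
finger_gap: -0.0
gripper_force: 36.4
```

```bash
python3 binfit.py
```

```text
eef [ 0.5138 -0.269   0.1765] X -30.6 Y 0.2 F [-65.2  40.4  44.8] Fx -76.3
```

Request:
{"method": "carry_out", "body": {"series": [{"translation":[-7.9,6.1,0],"rot":[0,0,0],"gripper":-1},{"translation":[-7.9,6.1,0],"rot":[0,0,0],"gripper":-1},{"translation":[-15,12,20],"rot":[0,0,0],"gripper":-1},{"translation":[-20,40,40],"rot":[0,0,0],"gripper":-1},{"translation":[0,50,0],"rot":[0,0,0],"gripper":-1},{"translation":[0,50,0],"rot":[0,0,0],"gripper":-1},{"translation":[0,0,0],"rot":[0,0,0],"gripper":-1}]}}

```text
clock: 56.58
eef_pos: [0.475, -0.1089, 0.2376]
eef_rot: [0.321, 0.947, 0.001, 0.001]
force: [0.0, -0.9, -0.4]
finger_gap: -0.0002
gripper_force: 0.0
```

Run:
```python
from binfit import *
st()
im,d,k=grab("side","side15");im2,d2,k2=grab("scene","scene15")
a=cv2.resize(im[220:350,330:460],None,fx=3.1,fy=3.1,interpolation=3); b=cv2.resize(im2[110:230,170:290],None,fx=3.2,fy=3.2,interpolation=3)
h=max(len(a),len(b)); f=lambda x:np.pad(x,((0,h-len(x)),(0,0),(0,0)))
cv2.imwrite("pics/c9.png",np.hstack([f(a),f(b)])[:,:800,::-1])
P=cloud(d,k);Q=P[d>0];v=Q[:,:2]-tab; X=v@ex*1000+6;Y=v@[.614,.789]*1000
for y0,y1 in((-80,-40),(-12,12),(40,80)):
  m=(X<60)&(X>-200)&(Y>y0)&(Y<y1)
  for z in range(60,230,12):
    q=X[m&(Q[:,2]*1000>z)&(Q[:,2]*1000<z+12)]
    if len(q)>3: print((y0,y1),z,len(q),np.round(np.percentile(q,[5,50,95])))
```

```text
eef [ 0.475  -0.1089  0.2376] X -159.5 Y 102.7 F [ 0.  -0.9 -0.4] Fx 0.5
(-80, -40) 60 14 [11. 17. 25.]
(-80, -40) 72 10 [11. 18. 24.]
(-80, -40) 84 14 [ 9. 17. 23.]
(-80, -40) 96 13 [ 5. 13. 23.]
(-80, -40) 108 15 [ 7. 17. 24.]
(-80, -40) 120 14 [ 2. 12. 21.]
(-80, -40) 132 21 [-1. 10. 24.]
(-80, -40) 144 24 [-1. 10. 22.]
(-80, -40) 156 33 [-5.  5. 23.]
(-80, -40) 168 266 [-16.  31.  58.]
(-80, -40) 180 45 [24. 37. 55.]
(-12, 12) 72 18 [ 9. 14. 29.]
(-12, 12) 84 34 [10. 19. 30.]
(-12, 12) 96 19 [13. 24. 30.]
(-12, 12) 108 9 [3. 3. 4.]
(-12, 12) 132 4 [-2. -2. -2.]
(-12, 12) 144 5 [-2. -2. -2.]
(-12, 12) 168 94 [24. 40. 58.]
(-12, 12) 180 16 [28. 49. 58.]
(-12, 12) 192 8 [-9. -9. -9.]
(-12, 12) 204 37 [-23. -18. -13.]
(40, 80) 144 17 [-4. -0. 25.]
(40, 80) 156 92 [-4.  8. 23.]
(40, 80) 168 239 [-16.  30.  57.]
(40, 80) 180 22 [27. 39. 59.]
```

View pics/c9.png

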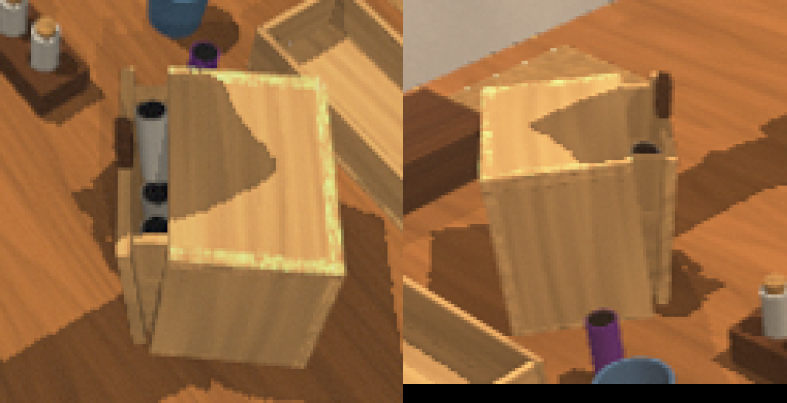

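The bin stands at about 0.12 rad. The third tube, with its mouth at left crop (150,108), stands high and seems to catch the roof's front edge. I'll measure the tube heights.

Run:
```python
from binfit import *
for n in ("side15","scene15"):
    im,d,k=load(n);P=cloud(d,k);v=P[...,:2]-tab; X=v@ex*1000+6;Y=v@[.614,.789]*1000;Z=P[...,2]*1000
    m=(d>0)&(X>-25)&(X<40)&(abs(Y)<80)&(Z>60)&(Z<230)
    c=im.astype(int); sat=c.max(-1)-c.min(-1); g=m&(sat<35)
    for y in range(-72,72,8):
        q=g&(Y>=y)&(Y<y+8)
        if q.sum()>3: print(n,y,q.sum(),"Zmax %.0f"%Z[q].max(),"X",np.round([X[q].min(),X[q].max()]), "X at top",np.round(X[q][Z[q]>Z[q].max()-6].mean()))
```

```text
side15 -32 7 Zmax 99 X [ 8. 29.] X at top 20.0
side15 -24 23 Zmax 186 X [-15.  30.] X at top -15.0
side15 -16 16 Zmax 213 X [-20.  30.] X at top -20.0
side15 -8 20 Zmax 214 X [-20.  31.] X at top -20.0
side15 0 35 Zmax 202 X [-9. 31.] X at top -9.0
side15 8 24 Zmax 101 X [ 7. 30.] X at top 21.0
side15 16 36 Zmax 126 X [10. 30.] X at top 22.0
side15 24 65 Zmax 146 X [ 6. 29.] X at top 15.0
side15 32 68 Zmax 171 X [ 2. 27.] X at top 10.0
side15 40 41 Zmax 171 X [-2. 25.] X at top 15.0
side15 48 21 Zmax 169 X [-2. 23.] X at top 10.0
side15 56 17 Zmax 167 X [-2. 23.] X at top 13.0
side15 64 7 Zmax 165 X [ 1. 21.] X at top 11.0
scene15 48 11 Zmax 172 X [-1. 20.] X at top 11.0
scene15 56 7 Zmax 170 X [ 2. 20.] X at top 11.0
```

The third tube leans: its foot rests on another tube at about Y 10, z 100, and its mouth is at about Y 52, z 170, under the roof edge. Reopen the bin and reseat it.

Request:
{"method": "carry_out", "body": {"series": [{"translation":[0,0,35],"rot":[0,0,0],"gripper":-1},{"translation":[14,-38,0],"rot":[0,0,0],"gripper":-1},{"translation":[14,-38,0],"rot":[0,0,0],"gripper":-1},{"translation":[14,-38,0],"rot":[0,0,0],"gripper":-1},{"translation":[14,-38,0],"rot":[0,0,0],"gripper":-1},{"translation":[14.5,-37,0],"rot":[0,0,0],"gripper":-1},{"translation":[0,0,0],"rot":[0,0,0],"gripper":-1},{"translation":[0,0,-30],"rot":[0,0,0],"gripper":-1},{"translation":[0,0,-25],"rot":[0,0,0],"gripper":-1},{"translation":[0,0,0],"rot":[0,0,0],"gripper":-1}]}}

```text
clock: 57.92
eef_pos: [0.543, -0.3023, 0.2148]
eef_rot: [0.325, 0.946, 0.0, -0.002]
force: [-0.6, -0.4, 1.1]
finger_gap: -0.0
gripper_force: 0.0
```

```bash
python3 binfit.py
```

```text
eef [ 0.543  -0.3023  0.2148] X 12.9 Y -8.2 F [-0.6 -0.4  1.1] Fx -0.3
```

Request:
{"method": "carry_out", "body": {"series": [{"translation":[0,0,-15],"rot":[0,0,0],"gripper":-1},{"translation":[-7,5.4,0],"rot":[0,0,0],"gripper":-1},{"translation":[-7,5.4,-1],"rot":[0,0,0],"gripper":-1},{"translation":[-7,5.4,-1],"rot":[0,0,0],"gripper":-1},{"translation":[-6.7,5.2,-1.5],"rot":[0,0,0],"gripper":-1},{"translation":[-6.7,5.2,-1.5],"rot":[0,0,0],"gripper":-1},{"translation":[-7.1,5.5,-2.5],"rot":[0,0,0],"gripper":-1},{"translation":[-7.1,5.5,-2.5],"rot":[0,0,0],"gripper":-1},{"translation":[-7.1,5.5,-3.5],"rot":[0,0,0],"gripper":-1},{"translation":[-7.1,5.5,-3.5],"rot":[0,0,0],"gripper":-1},{"translation":[-6.5,5,-4.5],"rot":[0,0,0],"gripper":-1},{"translation":[-6.5,5,-4.5],"rot":[0,0,0],"gripper":-1},{"translation":[-5.5,4.3,-4],"rot":[0,0,0],"gripper":-1},{"translation":[0,0,0],"rot":[0,0,0],"gripper":-1}]}}

```text
clock: 59.68
eef_pos: [0.4623, -0.2387, 0.1715]
eef_rot: [0.324, 0.946, 0.0, -0.001]
force: [0.6, 0.2, -0.0]
finger_gap: 0.0003
gripper_force: 0.0
```

Request:
{"method": "carry_out", "body": {"series": [{"translation":[7,-5.5,5],"rot":[0,0,0],"gripper":-1},{"translation":[0,0,45],"rot":[0,0,0],"gripper":-1},{"translation":[0,0,50],"rot":[0,0,0],"gripper":-1},{"translation":[19,-14.5,0],"rot":[0,0,0],"gripper":-0.1},{"translation":[19,-14.5,0],"rot":[0,0,0],"gripper":-0.1},{"translation":[19,-14.5,20],"rot":[0,0,0],"gripper":-0.1},{"translation":[19,-14.5,20],"rot":[0,0,0],"gripper":-0.1},{"translation":[19,-14.5,20],"rot":[0,0,0],"gripper":-0.1},{"translation":[0,0,0],"rot":[0,0,0],"gripper":-0.1},{"translation":[0,0,0],"rot":[0,0,0],"gripper":-0.1}]}}

```text
clock: 60.92
eef_pos: [0.565, -0.3172, 0.3313]
eef_rot: [0.324, 0.946, 0.0, -0.001]
force: [-0.1, -0.4, -1.3]
finger_gap: 0.0386
gripper_force: 0.0
```

```bash
cat > tubes.py <<'E'
from binfit import *
import sys
st()
for c in ("wrist","side"):
    im,d,k=grab(c,sys.argv[1]+c);P=cloud(d,k);v=P[...,:2]-tab; X=v@ex*1000+6;Y=v@[.614,.789]*1000;Z=P[...,2]*1000
    m=(d>0)&(X>-125)&(X<40)&(abs(Y)<72)&(Z>25)&(Z<176)
    i=im.astype(int); g=m&(i.max(-1)-i.min(-1)<38)
    n,l,s,_=cv2.connectedComponentsWithStats(g.astype(np.uint8))
    for j in range(1,n):
        if s[j,4]<25: continue
        q=np.c_[X[l==j],Y[l==j],Z[l==j]]; lum=i[l==j].mean()
        mu=q.mean(0);u=np.linalg.svd(q-mu,full_matrices=False)[2][0]; t=(q-mu)@u
        print(c,"px",s[j,:4],s[j,4],"lum %.0f"%lum,"mean",np.round(mu),"axis",np.round(u,2),"ends",np.round(mu+u*np.percentile(t,2)),np.round(mu+u*np.percentile(t,98)))
E
python3 tubes.py b1
```

```text
eef [ 0.565  -0.3172  0.3313] X 39.4 Y -6.5 F [-0.1 -0.4 -1.3] Fx 0.2
wrist px [322  75  65  84] 2173 lum 108 mean [-30.  35. 117.] axis [ 0.59 -0.38 -0.71] ends [-61.  54. 155.] [22.  2. 55.]
wrist px [295 116  21  43] 758 lum 93 mean [ -3. -22.  82.] axis [ 0.74 -0.   -0.67] ends [-20. -22.  98.] [ 31. -22.  51.]
side px [347 254  36  49] 673 lum 108 mean [-20.  12.  99.] axis [ 0.53 -0.54 -0.65] ends [-62.  55. 151.] [ 15. -23.  56.]
```

Run:
```python
from binfit import *
A=[]
for n in ("b1wrist","b1side"):
    im,d,k=load(n);P=cloud(d,k);v=P[...,:2]-tab; X=v@ex*1000+6;Y=v@[.614,.789]*1000;Z=P[...,2]*1000
    i=im.astype(int);g=(d>0)&(X>-125)&(X<40)&(abs(Y)<72)&(Z>25)&(Z<176)&(i.max(-1)-i.min(-1)<38)
    q=np.c_[X[g],Y[g],Z[g]]; lum=i[g].mean(-1)
    h=q[(lum>110)&(q[:,2]>80)&(q[:,1]>0)]; 
    def res(a):
        u=np.array([a[2],a[3],1]);u/=np.linalg.norm(u);w=h-np.array([a[0],a[1],120]);w=w-np.outer(w@u,u);return np.linalg.norm(w,axis=1)-15
    s=least_squares(res,[-30,35,-.7,.4],loss="soft_l1",f_scale=1); a=s.x;u=np.array([a[2],a[3],1]);u/=np.linalg.norm(u)
    t=(h-[a[0],a[1],120])@u; c=np.array([a[0],a[1],120])
    print(n,len(h),"rms",np.sqrt(np.median(s.fun**2)),"axis",np.round(u,3),"top",np.round(c+u*np.percentile(t,99)),"bottom if 75",np.round(c+u*(np.percentile(t,99)-75)))
    dk=q[(lum<70)]; print("dark",len(dk));
```

```text
b1wrist 1220 rms 3.0692673480134873 axis [-0.363  0.409  0.837] top [-47.  44. 167.] bottom if 75 [-20.  13. 104.]
dark 602
b1side 255 rms 1.696723054212086 axis [-0.589  0.359  0.724] top [-65.  57. 146.] bottom if 75 [-21.  30.  91.]
dark 118
```

Tube 3 lies along the panel with its foot on tube 2's rim. I'll go in beside it with closed fingers and nudge its foot toward the free +Y side so it drops to the floor.

Request:
{"method": "carry_out", "body": {"series": [{"translation":[-20,16,-30],"rot":[0,0,0],"gripper":-1},{"translation":[-20,16,-30],"rot":[0,0,0],"gripper":-1},{"translation":[-20,16.5,-30],"rot":[0,0,0],"gripper":-1},{"translation":[0,0,-30],"rot":[0,0,0],"gripper":-1},{"translation":[0,0,-30],"rot":[0,0,0],"gripper":-1},{"translation":[0,0,-30],"rot":[0,0,0],"gripper":-1},{"translation":[0,0,-20],"rot":[0,0,0],"gripper":-1},{"translation":[0,0,-13],"rot":[0,0,0],"gripper":-1},{"translation":[0,0,0],"rot":[0,0,0],"gripper":-1}]}}

```text
clock: 62.15
eef_pos: [0.5044, -0.2684, 0.1184]
eef_rot: [0.324, 0.946, 0.0, -0.001]
force: [-0.5, -0.4, -0.0]
finger_gap: -0.0002
gripper_force: 0.0
```

```bash
python3 binfit.py
```

```text
eef [ 0.5044 -0.2684  0.1184] X -38.3 Y -5.1 F [-0.5 -0.4 -0. ] Fx -0.2
```

Request:
{"method": "carry_out", "body": {"series": [{"translation":[0,0,-8],"rot":[0,0,0],"gripper":-1},{"translation":[3.1,3.9,0],"rot":[0,0,0],"gripper":-1},{"translation":[3.1,3.9,0],"rot":[0,0,0],"gripper":-1},{"translation":[3.1,3.9,0],"rot":[0,0,0],"gripper":-1},{"translation":[3.1,3.9,0],"rot":[0,0,0],"gripper":-1},{"translation":[3.1,3.9,0],"rot":[0,0,0],"gripper":-1},{"translation":[0,0,0],"rot":[0,0,0],"gripper":-1}]}}

```text
clock: 63.02
eef_pos: [0.521, -0.249, 0.1111]
eef_rot: [0.324, 0.946, -0.0, 0.0]
force: [-0.3, 0.1, -0.5]
finger_gap: 0.0001
gripper_force: 0.0
```

```bash
python3 tubes.py b2
```

```text
eef [ 0.521  -0.249   0.1111] X -37.2 Y 20.3 F [-0.3  0.1 -0.5] Fx -0.3
wrist px [184 199 265 158] 17488 lum 58 mean [-46.  24. 149.] axis [ 0.34 -0.78 -0.52] ends [-59.  54. 169.] [-19. -38. 108.]
side px [347 255  13  19] 65 lum 83 mean [-60.  33. 148.] axis [ 0.37 -0.83  0.41] ends [-72.  59. 136.] [-44.  -3. 166.]
side px [360 269  23  35] 439 lum 90 mean [-4. -5. 81.] axis [ 0.58  0.14 -0.8 ] ends [-45. -15. 138.] [26.  2. 39.]
```

Request:
{"method": "carry_out", "body": {"series": [{"translation":[0,0,30],"rot":[0,0,0],"gripper":-1},{"translation":[0,0,50],"rot":[0,0,0],"gripper":-1},{"translation":[0,0,50],"rot":[0,0,0],"gripper":-1},{"translation":[22,-33,45],"rot":[0,0,0],"gripper":-1},{"translation":[22,-34,45],"rot":[0,0,0],"gripper":-1},{"translation":[0,0,0],"rot":[0,0,0],"gripper":-1},{"translation":[0,0,0],"rot":[0,0,0],"gripper":-1}]}}

```text
clock: 64.0
eef_pos: [0.5645, -0.3161, 0.33]
eef_rot: [0.324, 0.946, 0.0, -0.001]
force: [-0.6, 0.3, -0.1]
finger_gap: 0.0002
gripper_force: 0.0
```

```bash
python3 tubes.py b3
```

```text
eef [ 0.5645 -0.3161  0.33  ] X 38.3 Y -5.9 F [-0.6  0.3 -0.1] Fx -0.6
wrist px [322  76  65  84] 2175 lum 105 mean [-30.  36. 117.] axis [ 0.59 -0.38 -0.71] ends [-61.  56. 155.] [22.  2. 55.]
wrist px [295 117  21  43] 761 lum 94 mean [ -3. -22.  82.] axis [ 0.75 -0.   -0.67] ends [-21. -22.  98.] [ 31. -22.  52.]
side px [347 253  36  50] 673 lum 106 mean [-20.  12.  99.] axis [ 0.53 -0.54 -0.65] ends [-62.  56. 151.] [ 15. -23.  56.]
```

Run:
```python
from binfit import *
im,d,k=load("b3wrist");P=cloud(d,k);v=P[...,:2]-tab; X=v@ex*1000+6;Y=v@[.614,.789]*1000;Z=P[...,2]*1000
i=im.astype(int);sat=i.max(-1)-i.min(-1);L=i.mean(-1)
m=(X>-110)&(X<-20)&(Y<10)&(Y>-60)&(sat>45)&(Z>80)&(Z<140)&(d>0)
a=np.polyfit(Z[m],X[m],1); print("panel X=a Z+b",a,m.sum(),"theta",np.arctan(-a[0]))
th=np.arctan(-a[0]); 
for r in range(70,166,3):
    print(r,"".join(" " if sat[r,c]>=38 else "#" if L[r,c]<60 else "o" if L[r,c]<110 else "." for c in range(285,400,2)))
print("Z/10 map")
for r in range(70,166,5):
    print(r," ".join("%3d,%3d,%3d"%(X[r,c],Y[r,c],Z[r,c]) if sat[r,c]<38 else "     .     " for c in range(295,395,8)))
```

```text
panel X=a Z+b [-0.78455182 32.47118939] 2476 theta 0.665250083757713
70                                                           
73                                                           
76                                           .oo             
79                                         o#######          
82                                        .#########o        
85                                       ..o#########o       
88                                      ....#########o       
91                                      .....o#######.       
94                                     .........ooo..        
97                                    ..............o        
100                                   .............oo         
103                                  .............oo          
106                                  ............oo           
109                                 ............o             
112                                ............oo             
115                               ............oo              
118        o####o.       .####o  
[... 3472 characters left out ...]
           .           .           .           .           .     
150      .       15,-25, 68  15,-14, 65      .       15,  8, 66  15, 20, 69      .           .           .           .           .           .           .     
155      .       24,-26, 55  24,-14, 53      .       24,  9, 56  24, 21, 55      .           .           .           .           .           .           .     
160      .           .           .           .           .           .           .           .           .           .           .           .           .     
165      .           .           .           .           .           .           .           .           .           .           .           .           .
```

Now clear: tubes 1 and 2 lie flat along the panel at Y = -22 and +13. Tube 3's foot overhangs tube 2's rim by only about 3 mm, so I'll push a little further, to Y = 30.

Request:
{"method": "carry_out", "body": {"series": [{"translation":[-23,27,-45],"rot":[0,0,0],"gripper":-1},{"translation":[-24,27,-45],"rot":[0,0,0],"gripper":-1},{"translation":[0,0,-50],"rot":[0,0,0],"gripper":-1},{"translation":[0,0,-40],"rot":[0,0,0],"gripper":-1},{"translation":[0,0,-30],"rot":[0,0,0],"gripper":-1},{"translation":[0,0,-12],"rot":[0,0,0],"gripper":-1},{"translation":[0,0,0],"rot":[0,0,0],"gripper":-1},{"translation":[3.1,3.9,0],"rot":[0,0,0],"gripper":-1},{"translation":[3.1,3.9,0],"rot":[0,0,0],"gripper":-1},{"translation":[3.1,3.9,0],"rot":[0,0,0],"gripper":-1},{"translation":[2.5,3.2,0],"rot":[0,0,0],"gripper":-1},{"translation":[2.5,3.2,0],"rot":[0,0,0],"gripper":-1},{"translation":[0,0,0],"rot":[0,0,0],"gripper":-1}]}}

```text
clock: 65.72
eef_pos: [0.5314, -0.2454, 0.1091]
eef_rot: [0.325, 0.946, -0.001, -0.0]
force: [-2.0, -3.8, 1.9]
finger_gap: 0.0005
gripper_force: 2.4
```

```bash
python3 tubes.py b4 | grep -v wrist
```

```text
eef [ 0.5314 -0.2454  0.1091] X -31.2 Y 29.6 F [-2.  -3.8  1.9] Fx 0.7
side px [347 253  15  18] 112 lum 81 mean [-58.  42. 148.] axis [ 0.53 -0.81  0.25] ends [-70.  61. 142.] [-37.  10. 158.]
side px [360 273  23  31] 421 lum 96 mean [-3. -4. 76.] axis [-0.43 -0.73  0.53] ends [19. 33. 50.] [-20. -33.  97.]
```

Request:
{"method": "carry_out", "body": {"series": [{"translation":[1.9,2.4,0],"rot":[0,0,0],"gripper":-1},{"translation":[1.9,2.4,0],"rot":[0,0,0],"gripper":-1},{"translation":[0,0,0],"rot":[0,0,0],"gripper":-1},{"translation":[0,0,0],"rot":[0,0,0],"gripper":-1}]}}

```text
clock: 66.32
eef_pos: [0.5324, -0.245, 0.1093]
eef_rot: [0.327, 0.945, -0.003, -0.001]
force: [-11.1, -14.8, 7.3]
finger_gap: -0.0003
gripper_force: 9.1
```

```bash
python3 tubes.py b5 | grep -v wrist
```

```text
eef [ 0.5324 -0.245   0.1093] X -30.6 Y 30.5 F [-11.1 -14.8   7.3] Fx 0.4
side px [347 252  15  18] 119 lum 81 mean [-58.  43. 148.] axis [ 0.52 -0.81  0.28] ends [-70.  62. 142.] [-37.  10. 160.]
side px [360 275  23  29] 421 lum 95 mean [-3. -4. 77.] axis [-0.47 -0.7   0.53] ends [19. 29. 52.] [-21. -32.  98.]
```

Request:
{"method": "carry_out", "body": {"series": [{"translation":[-4,-5,0],"rot":[0,0,0],"gripper":-1},{"translation":[-4,-5,0],"rot":[0,0,0],"gripper":-1},{"translation":[0,0,30],"rot":[0,0,0],"gripper":-1},{"translation":[0,0,50],"rot":[0,0,0],"gripper":-1},{"translation":[0,0,50],"rot":[0,0,0],"gripper":-1},{"translation":[20,-31,45],"rot":[0,0,0],"gripper":-1},{"translation":[20,-31,45],"rot":[0,0,0],"gripper":-1},{"translation":[0,0,0],"rot":[0,0,0],"gripper":-1},{"translation":[0,0,0],"rot":[0,0,0],"gripper":-1}]}}

```text
clock: 67.55
eef_pos: [0.568, -0.3104, 0.328]
eef_rot: [0.324, 0.946, 0.001, -0.001]
force: [0.1, -0.0, -0.3]
finger_gap: 0.0
gripper_force: 0.0
```

```bash
cat > asc.py <<'E'
from binfit import *
import sys
st();im,d,k=grab("wrist",sys.argv[1]);P=cloud(d,k);v=P[...,:2]-tab; X=v@ex*1000+6;Y=v@[.614,.789]*1000;Z=P[...,2]*1000
i=im.astype(int);sat=i.max(-1)-i.min(-1);L=i.mean(-1)
for r in range(73,163,3): print(r,"".join(" " if sat[r,c]>=38 else "#" if L[r,c]<60 else "o" if L[r,c]<110 else "." for c in range(285,400,2)))
for r in range(75,162,6): print(r," ".join("%3d,%3d,%3d"%(X[r,c],Y[r,c],Z[r,c]) if sat[r,c]<38 else "     .     " for c in range(311,395,8)))
E
python3 asc.py b6
```

```text
eef [ 0.568  -0.3104  0.328 ] X 37.6 Y 0.8 F [ 0.1 -0.  -0.3] Fx 0.1
73                                                           
76                                        .oooo              
79                                      o########.           
82                                     .##########.          
85                                     o##########o          
88                                    ..##########o          
91                                    ...o#######.           
94                                   o.... ..... .o          
97                                   o............           
100                                   o...........o           
103                                   ............o           
106                                  o...........o            
109                                  o...........o            
112                                  ...........o             
115                                  ...........o             
118      oo##o             o####o   o..........o              
121    o#######o          o#####
[... 2179 characters left out ...]
       .           .     
135      .           .       -8, 14, 90  -9, 24,100  -8, 35, 96      .           .           .           .           .           .     
141      .           .        0, 14, 83   0, 25, 90      .           .           .           .           .           .           .     
147      .       11,  4, 53   9, 15, 74   9, 26, 76      .           .           .           .           .           .           .     
153      .       21,  4, 48  19, 15, 63      .           .           .           .           .           .           .           .     
159      .           .       30, 16, 50      .           .           .           .           .           .           .           .
```

Tube 3 now lies straight along the panel at Y≈54, still on tube 2's rim. The hopper is free behind the tubes, so I'll hook the high side of its mouth from inside and tip it back (+X) into that space.

Request:
{"method": "carry_out", "body": {"series": [{"translation":[-13.5,27.5,-30],"rot":[0,0,0],"gripper":-1},{"translation":[-13.5,27.5,-30],"rot":[0,0,0],"gripper":-1},{"translation":[-13.5,27.5,-30],"rot":[0,0,0],"gripper":-1},{"translation":[-14,27.5,-30],"rot":[0,0,0],"gripper":-1},{"translation":[0,0,-30],"rot":[0,0,0],"gripper":-1},{"translation":[0,0,-15],"rot":[0,0,0],"gripper":-1},{"translation":[0,0,-8],"rot":[0,0,0],"gripper":-1},{"translation":[0,0,0],"rot":[0,0,0],"gripper":-1}]}}

```text
clock: 68.6
eef_pos: [0.5132, -0.2016, 0.156]
eef_rot: [0.325, 0.946, -0.0, -0.0]
force: [0.3, -0.1, 0.1]
finger_gap: -0.0001
gripper_force: 0.0
```

```bash
python3 binfit.py
```

```text
eef [ 0.5132 -0.2016  0.156 ] X -72.4 Y 53.0 F [ 0.3 -0.1  0.1] Fx 0.2
```

Lower 6 mm and hook toward +X.

Request:
{"method": "carry_out", "body": {"series": [{"translation":[0,0,-4],"rot":[0,0,0],"gripper":-1},{"translation":[0,0,-3],"rot":[0,0,0],"gripper":-1},{"translation":[3.9,-3.1,0],"rot":[0,0,0],"gripper":-1},{"translation":[3.9,-3.1,0],"rot":[0,0,0],"gripper":-1},{"translation":[3.9,-3.1,0],"rot":[0,0,0],"gripper":-1},{"translation":[3.9,-3.1,1],"rot":[0,0,0],"gripper":-1},{"translation":[0,0,0],"rot":[0,0,0],"gripper":-1}]}}

```text
clock: 69.47
eef_pos: [0.5292, -0.2142, 0.1501]
eef_rot: [0.325, 0.946, -0.0, 0.0]
force: [-0.1, -0.1, -0.6]
finger_gap: -0.0001
gripper_force: 0.0
```

```bash
python3 tubes.py b7 | grep -v wrist
```

```text
eef [ 0.5292 -0.2142  0.1501] X -52.1 Y 52.8 F [-0.1 -0.1 -0.6] Fx 0.0
side px [360 265  23  39] 632 lum 93 mean [-2. 13. 77.] axis [-0.14 -0.98  0.13] ends [ 5. 62. 70.] [-10. -39.  84.]
```

Request:
{"method": "carry_out", "body": {"series": [{"translation":[0,0,40],"rot":[0,0,0],"gripper":-1},{"translation":[0,0,50],"rot":[0,0,0],"gripper":-1},{"translation":[13,-32,30],"rot":[0,0,0],"gripper":-1},{"translation":[13,-32,30],"rot":[0,0,0],"gripper":-1},{"translation":[13,-32,30],"rot":[0,0,0],"gripper":-1},{"translation":[0,0,0],"rot":[0,0,0],"gripper":-1},{"translation":[0,0,0],"rot":[0,0,0],"gripper":-1}]}}

```text
clock: 70.45
eef_pos: [0.5678, -0.3091, 0.3292]
eef_rot: [0.324, 0.946, 0.0, -0.001]
force: [-0.2, 0.2, 0.1]
finger_gap: -0.0001
gripper_force: 0.0
```

```bash
python3 asc.py b8
```

```text
eef [ 0.5678 -0.3091  0.3292] X 36.6 Y 1.6 F [-0.2  0.2  0.1] Fx -0.3
73                                                           
76                                                           
79                                                           
82                                                           
85                                                           
88                                                           
91                                                           
94                                                           
97                                                           
100                                                           
103                                                           
106                                                           
109                                                           
112                                                           
115                                                           
118      .ooo             .oooo       .oooo                   
121    .#######          o#####
[... 2180 characters left out ...]
       .           .     
135      .           .       -9, 15, 95 -10, 25,102      .       -9, 46, 96 -10, 56,101      .           .           .           .     
141      .           .        0, 15, 86  -1, 26, 90      .        0, 48, 86  -1, 58, 90      .           .           .           .     
147      .       10,  4, 58   8, 16, 75   8, 27, 75      .        8, 49, 76   8, 61, 75      .           .           .           .     
153      .       20,  5, 52  18, 16, 65      .       21, 42, 43  18, 51, 63  19, 64, 59      .           .           .           .     
159      .           .       29, 17, 52      .           .       29, 53, 51      .           .           .           .           .
```

All three empties now stand side by side on the hopper floor (mouths about 98 high). Closing the bin again.

Request:
{"method": "carry_out", "body": {"series": [{"translation":[-31,24,-20],"rot":[0,0,0],"gripper":-1},{"translation":[-31,24,-20],"rot":[0,0,0],"gripper":-1},{"translation":[-31,24,-20],"rot":[0,0,0],"gripper":-1},{"translation":[-31,24,-20],"rot":[0,0,0],"gripper":-1},{"translation":[-32,23,-20],"rot":[0,0,0],"gripper":-1},{"translation":[0,0,-40],"rot":[0,0,0],"gripper":-1},{"translation":[0,0,-45],"rot":[0,0,0],"gripper":-1},{"translation":[0,0,-15],"rot":[0,0,0],"gripper":-1},{"translation":[0,0,0],"rot":[0,0,0],"gripper":-1},{"translation":[5.9,-4.6,1.5],"rot":[0,0,0],"gripper":-1},{"translation":[5.9,-4.6,1.5],"rot":[0,0,0],"gripper":-1},{"translation":[6.7,-5.2,6],"rot":[0,0,0],"gripper":-1},{"translation":[6.7,-5.2,6],"rot":[0,0,0],"gripper":-1},{"translation":[6.7,-5.2,6],"rot":[0,0,0],"gripper":-1},{"translation":[6.7,-5.2,6],"rot":[0,0,0],"gripper":-1},{"translation":[7.5,-5.8,4],"rot":[0,0,0],"gripper":-1},{"translation":[7.5,-5.8,4],"rot":[0,0,0],"gripper":-1},{"translation":[7.5,-5.8,4],"rot":[0,0,0],"gripper":-1},{"translation":[7.5,-5.8,4],"rot":[0,0,0],"gripper":-1},{"translation":[0,0,0],"rot":[0,0,0],"gripper":-1}]}}

```text
clock: 73.0
eef_pos: [0.4813, -0.2448, 0.1732]
eef_rot: [0.325, 0.946, -0.0, 0.001]
force: [0.0, 0.1, -0.2]
finger_gap: 0.0001
gripper_force: 0.0
```

```bash
python3 binfit.py
```

```text
eef [ 0.4813 -0.2448  0.1732] X -71.1 Y -0.7 F [ 0.   0.1 -0.2] Fx -0.1
```

Request:
{"method": "carry_out", "body": {"series": [{"translation":[7.9,-6.1,2],"rot":[0,0,0],"gripper":-1},{"translation":[7.9,-6.1,2],"rot":[0,0,0],"gripper":-1},{"translation":[7.9,-6.1,2],"rot":[0,0,0],"gripper":-1},{"translation":[0,0,0],"rot":[0,0,0],"gripper":-1}]}}

```text
clock: 73.5
eef_pos: [0.5049, -0.2631, 0.1791]
eef_rot: [0.325, 0.946, -0.0, 0.0]
force: [-0.0, -0.1, -0.8]
finger_gap: -0.0004
gripper_force: 0.0
```

```bash
python3 binfit.py
```

```text
eef [ 0.5049 -0.2631  0.1791] X -41.3 Y -0.6 F [-0.  -0.1 -0.8] Fx 0.0
```

Continue in small steps past the earlier jam point at X = -30.

Request:
{"method": "carry_out", "body": {"series": [{"translation":[4.7,-3.7,0],"rot":[0,0,0],"gripper":-1},{"translation":[4.7,-3.7,0],"rot":[0,0,0],"gripper":-1},{"translation":[4.7,-3.7,0],"rot":[0,0,0],"gripper":-1},{"translation":[0,0,0],"rot":[0,0,0],"gripper":-1}]}}

```text
clock: 74.0
eef_pos: [0.5186, -0.2738, 0.1789]
eef_rot: [0.325, 0.946, -0.0, 0.0]
force: [-0.9, 0.6, -0.1]
finger_gap: 0.0002
gripper_force: 0.0
```

```bash
python3 binfit.py
```

```text
eef [ 0.5186 -0.2738  0.1789] X -23.9 Y -0.7 F [-0.9  0.6 -0.1] Fx -1.1
```

Request:
{"method": "carry_out", "body": {"series": [{"translation":[3.2,-2.5,0],"rot":[0,0,0],"gripper":-1},{"translation":[3.2,-2.5,0],"rot":[0,0,0],"gripper":-1},{"translation":[2.4,-1.8,0],"rot":[0,0,0],"gripper":-1},{"translation":[0,0,0],"rot":[0,0,0],"gripper":-1}]}}

```text
clock: 74.5
eef_pos: [0.5273, -0.2804, 0.179]
eef_rot: [0.324, 0.946, -0.0, 0.0]
force: [0.0, 0.3, -0.0]
finger_gap: 0.0
gripper_force: 0.0
```

```bash
python3 binfit.py
```

```text
eef [ 0.5273 -0.2804  0.179 ] X -13.0 Y -0.6 F [ 0.   0.3 -0. ] Fx -0.2
```

Request:
{"method": "carry_out", "body": {"series": [{"translation":[2.4,-1.8,0],"rot":[0,0,0],"gripper":-1},{"translation":[1.6,-1.2,0],"rot":[0,0,0],"gripper":-1},{"translation":[0,0,0],"rot":[0,0,0],"gripper":-1}]}}

```text
clock: 74.88
eef_pos: [0.5312, -0.2834, 0.1791]
eef_rot: [0.324, 0.946, -0.0, 0.0]
force: [0.4, -0.0, 0.1]
finger_gap: 0.0002
gripper_force: 0.0
```

```bash
python3 binfit.py
```

```text
eef [ 0.5312 -0.2834  0.1791] X -8.0 Y -0.5 F [ 0.4 -0.   0.1] Fx 0.3
```

Request:
{"method": "carry_out", "body": {"series": [{"translation":[2.4,-1.8,0],"rot":[0,0,0],"gripper":-1},{"translation":[1.6,-1.2,0],"rot":[0,0,0],"gripper":-1},{"translation":[0,0,0],"rot":[0,0,0],"gripper":-1}]}}

```text
clock: 75.25
eef_pos: [0.5353, -0.2863, 0.179]
eef_rot: [0.324, 0.946, -0.0, 0.0]
force: [1.1, -0.0, 0.6]
finger_gap: -0.0004
gripper_force: 0.0
```

```bash
python3 binfit.py
```

```text
eef [ 0.5353 -0.2863  0.179 ] X -3.0 Y -0.4 F [ 1.1 -0.   0.6] Fx 0.8
```

```bash
cat > tabpos.py <<'E'
from binfit import *
import sys
im,d,k=grab("side",sys.argv[1]);P=cloud(d,k);v=P[...,:2]-tab; X=v@ex*1000+6;Y=v@[.614,.789]*1000;Z=P[...,2]*1000
for y0,y1 in((-80,-30),(-15,15),(30,80)):
  for z0 in range(150,222,8):
    q=X[(d>0)&(Y>y0)&(Y<y1)&(Z>z0)&(Z<=z0+8)&(X<30)&(X>-60)]
    if len(q)>2: print(y0,z0,len(q),np.round([q.min(),np.median(q),q.max()],1))
E
python3 tabpos.py t1
python3 - <<'E'
from h import *
im,d,k=load("side0")
ex=np.array([.789,-.614]);tab=np.array([.5426,-.2916]);P=cloud(d,k);v=P[...,:2]-tab; X=v@ex*1000+6;Y=v@[.614,.789]*1000;Z=P[...,2]*1000
print("at start (shut)")
for y0,y1 in((-80,-30),(-15,15),(30,80)):
  for z0 in range(150,222,8):
    q=X[(d>0)&(Y>y0)&(Y<y1)&(Z>z0)&(Z<=z0+8)&(X<30)&(X>-60)]
    if len(q)>2: print(y0,z0,len(q),np.round([q.min(),np.median(q),q.max()],1))
E
```

```text
-80 150 6 [ 8.1  8.3 24.5]
-80 158 15 [ 7.8  8.  23.4]
-80 166 8 [ 9.5 19.6 22.8]
-80 174 132 [ 8.6 17.9 29.6]
-15 150 5 [7.8 8.  8.2]
-15 174 26 [ 8.8 27.  30. ]
-15 182 7 [-13.1  18.6  29.1]
-15 206 8 [13.1 17.2 21.1]
-15 214 20 [-15.3  18.   20.8]
30 174 13 [24.6 27.2 29.9]
at start (shut)
-80 150 5 [16.3 19.  24.1]
-80 158 4 [15.6 19.2 20.9]
-80 166 17 [ 1.8 17.5 22.9]
-80 174 133 [ 1.2 11.3 29.7]
-15 166 6 [0.9 1.1 1.1]
-15 174 32 [ 1.  25.7 29.9]
-15 182 4 [ 7.8 17.4 29.2]
-15 190 5 [ 2.2  7.  12.5]
-15 206 20 [ 0.3  9.3 13.5]
-15 214 35 [-0.   5.4 12.9]
30 150 12 [ 1.6  8.8 24.5]
30 158 12 [ 1.3  8.2 23. ]
30 166 16 [ 2.8 16.9 22.6]
30 174 86 [ 2.2 11.  29.9]
```

The bin started about 0.04 rad ajar. The roof edge sits at X≈24, so fully shut puts the panel front at X≈8, where it is now. I'll push gently until the stop answers.

Request:
{"method": "carry_out", "body": {"series": [{"translation":[1.6,-1.2,0],"rot":[0,0,0],"gripper":-1},{"translation":[0.8,-0.6,0],"rot":[0,0,0],"gripper":-1},{"translation":[0,0,0],"rot":[0,0,0],"gripper":-1}]}}

```text
clock: 75.68
eef_pos: [0.5356, -0.2866, 0.179]
eef_rot: [0.324, 0.946, 0.001, -0.003]
force: [-12.1, 7.2, 6.8]
finger_gap: 0.0001
gripper_force: 6.8
```

```bash
python3 binfit.py; python3 tabpos.py t2
```

```text
eef [ 0.5356 -0.2866  0.179 ] X -2.6 Y -0.4 F [-12.1   7.2   6.8] Fx -13.9
-80 150 8 [ 8.1  8.3 23.9]
-80 158 9 [ 7.9  8.2 23.6]
-80 166 10 [ 9.4 21.2 24.8]
-80 174 129 [ 8.8 16.9 29.6]
-15 150 5 [8.  8.1 8.3]
-15 174 26 [ 8.8 27.  29.8]
-15 182 3 [-13.1 -12.9 -12.8]
-15 190 3 [-14.  -13.8  20.2]
-15 206 5 [15.8 20.8 20.9]
-15 214 21 [-15.5  17.9  20.8]
30 174 9 [27.  29.8 30. ]
```

At the stop (14 N with no movement). Retreating and doing a final check.

Request:
{"method": "carry_out", "body": {"series": [{"translation":[-8,6,0],"rot":[0,0,0],"gripper":-1},{"translation":[-30,23,0],"rot":[0,0,0],"gripper":-1},{"translation":[-30,23,30],"rot":[0,0,0],"gripper":-1},{"translation":[0,40,40],"rot":[0,0,0],"gripper":-1},{"translation":[0,50,30],"rot":[0,0,0],"gripper":-1},{"translation":[0,50,0],"rot":[0,0,0],"gripper":-1},{"translation":[0,0,0],"rot":[0,0,0],"gripper":-1},{"translation":[0,0,0],"rot":[0,0,0],"gripper":-1}]}}

```text
clock: 76.72
eef_pos: [0.4693, -0.0965, 0.2791]
eef_rot: [0.324, 0.946, -0.0, 0.0]
force: [-0.8, -1.2, 0.3]
finger_gap: -0.0002
gripper_force: 0.0
```

```bash
python3 tabpos.py t3 | grep -v " 30 "; python3 jar.py; python3 look.py f1 wrist .5817 .033 .095 .5842 -.022 .095 .587 -.077 .095 .446 -.025 .085 .445 .0785 .085 .7128 -.18 .077; python3 look.py f2 scene .445 .0785 .085 .446 -.025 .085 .7128 -.18 .077
```

```text
-80 150 9 [ 8.1  8.3 24.1]
-80 158 10 [ 8.   8.1 23.5]
-80 166 6 [19.6 22.4 29.7]
-80 174 133 [ 8.8 16.9 29.8]
-15 150 9 [7.9 8.1 8.3]
-15 174 31 [ 8.2 27.1 30. ]
-15 182 8 [ 8.   8.2 21.2]
-15 198 3 [11.7 14.4 22. ]
-15 206 26 [ 7.9 12.2 21. ]
30 150 5 [ 7.8  8.  24. ]
30 166 6 [ 8.4 18.2 22.8]
30 174 101 [ 7.9 16.6 29.9]
jar 420 [0.42124035 0.245354   0.04796976] [0.50778598 0.32887638 0.08601297] top [0.46648868 0.28828591 0.08122116]
eef [ 0.4693 -0.0974  0.2788] [ 0.326  0.946 -0.    -0.   ] F [ 0.1 -1.1  0. ]
(0.5817, 0.033) 280 bbox c [0.5814 0.0326] w [0.022 0.021] z 0.096 circ [0.5804 0.0324 0.008 ]
(0.5842, -0.022) 251 bbox c [ 0.5832 -0.0217] w [0.021 0.021] z 0.096 circ [ 0.5824 -0.0221  0.008 ]
(0.587, -0.077) 229 bbox c [ 0.5872 -0.0762] w [0.021 0.021] z 0.0959 circ [ 0.5862 -0.0761  0.008 ]
(0.446, -0.025) 587 bbox c [ 0.4465 -0.0262] w [0.031 0.031] z 0.0859 circ [ 0.4463 -0.0263  0.0111]
(0.445, 0.0785) 135 bbox c [0.444  0.0786] w [0.012 0.013] z 0.0857 circ [0.4439 0.0782 0.0047]
0.7128 -0.18 none 0
eef [ 0.4693 -0.0973  0.2788] [ 0.325  0.946 -0.    -0.   ] F [-0.5  0.4  0.3]
(0.445, 0.0785) 18 bbox c [0.4447 0.0817] w [0.015 0.015] z 0.086 circ [0.444  0.0803 0.0061]
(0.446, -0.025) 60 bbox c [ 0.4469 -0.0218] w [0.033 0.031] z 0.0872 circ [ 0.4477 -0.0228  0.0124]
(0.7128, -0.18) 56 bbox c [ 0.7122 -0.1799] w [0.03  0.032] z 0.0774 circ [ 0.7144 -0.1772  0.0109]
```

```bash
python3 -c "
from rig import order
print(order.sign_off())"
```

```text
the job is handed in; nothing more can be done
None
```

The job is done and handed in. The jar is upright on the tray and the bin is fully shut with all three empties inside. The three matching corked tubes are pushed home in the rack, and the thick, thin and purple look-alikes are where they started. The first attempt to shut the bin jammed on a perched tube, with about 88 N on the wrist, so I reopened the bin, reseated the tube and shut it to its stop.

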